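Seat the seal strip and pack the repaired modules in the instrument case

TASK

Open the instrument case's lid until it rests on its stop, stow every repaired module from the bench upright and flat on the floor of the case, one to a bay, and roll the hand roller firmly along the yellow seal strip, in either order, until the whole strip is pressed fully home. Then stand the roller back on its mat and close the lid. Use only the roller on the strip, not your fingers, and leave the other things on the bench where they are.

Things in the scene. Friction and masses are not known exactly. Their poses are not given: they have to be found in the camera images.
- case: Grey case fixed on the bench, 170 (x) x 214 (y) x 75 mm high. Origin: centre of its underside; x points from front rim to hinge, z up. Front rim x -85 to -55, top z 75 mm. Inside x -55 to 80 mm, floor z 5 mm; three 4 mm dividers (tops z 23 mm) make four bays, each 48 (y) x 135 mm (x), centred at x 12.5, y -76.5, -25.5, 25.5, 76.5 mm. Place and yaw vary.
- lid_hinge (a point): Middle of the lid's hinge line on the case (case x 85 mm, z 82 mm); the hinge runs along the case's y.
- lid (a joint): Lid angle in rad: 0 closed, grows as the front edge is lifted up and over, away from the robot; 1.8 is open on its stop, leaning back past upright, where its weight keeps it. Let go in front of upright (below about 1.4) it sinks shut by itself, slowly, on a damped hinge (0.25 N m s/rad).
- lid_tab (a point): Grip point on the upright black tab (12 mm thick along case y, 34 mm long, 44 mm tall) at the lid's front edge: 28 mm above the lid's top, when closed 163 mm before and 38 mm above the hinge line; turns with the lid. Pinched across its 12 mm from straight above, it pivots between the pads: a gripper that keeps pointing down can carry it along the whole arc. Lid 172 x 214 x 10 mm, 0.35 kg.
- strip0: Section 0 of the yellow seal strip on the case's front rim (0 to 5 from -y to +y, every 32 mm, on case x -70 mm). Rigid, 16 wide, 31 mm long. Origin: centre of its top face. Starts proud, top about 80 mm above the case's underside; fully home its top is at 76 mm, 1 mm above the rim, on a hard stop. Moves only straight down, needs about 6 N, stays where it is pushed.
- strip1: Section 1 of the yellow seal strip on the case's front rim (0 to 5 from -y to +y, every 32 mm, on case x -70 mm). Rigid, 16 wide, 31 mm long. Origin: centre of its top face. Starts proud, top about 80 mm above the case's underside; fully home its top is at 76 mm, 1 mm above the rim, on a hard stop. Moves only straight down, needs about 6 N, stays where it is pushed.
- strip2: Section 2 of the yellow seal strip on the case's front rim (0 to 5 from -y to +y, every 32 mm, on case x -70 mm). Rigid, 16 wide, 31 mm long. Origin: centre of its top face. Starts proud, top about 80 mm above the case's underside; fully home its top is at 76 mm, 1 mm above the rim, on a hard stop. Moves only straight down, needs about 6 N, stays where it is pushed.
- strip3: Section 3 of the yellow seal strip on the case's front rim (0 to 5 from -y to +y, every 32 mm, on case x -70 mm). Rigid, 16 wide, 31 mm long. Origin: centre of its top face. Starts proud, top about 80 mm above the case's underside; fully home its top is at 76 mm, 1 mm above the rim, on a hard stop. Moves only straight down, needs about 6 N, stays where it is pushed.
- strip4: Section 4 of the yellow seal strip on the case's front rim (0 to 5 from -y to +y, every 32 mm, on case x -70 mm). Rigid, 16 wide, 31 mm long. Origin: centre of its top face. Starts proud, top about 80 mm above the case's underside; fully home its top is at 76 mm, 1 mm above the rim, on a hard stop. Moves only straight down, needs about 6 N, stays where it is pushed.
- strip5: Section 5 of the yellow seal strip on the case's front rim (0 to 5 from -y to +y, every 32 mm, on case x -70 mm). Rigid, 16 wide, 31 mm long. Origin: centre of its top face. Starts proud, top about 80 mm above the case's underside; fully home its top is at 76 mm, 1 mm above the rim, on a hard stop. Moves only straight down, needs about 6 N, stays where it is pushed.
- module0: Electronics module with a red grip fin; may be absent. Aluminium block 100 (own x) x 40 (y) x 28 mm high; fin across the middle of its top, 12 mm thick along own x, 34 mm wide along own y, from 28 to 61 mm above the underside. About 0.2 kg. Origin: centre of the underside, z up. Starts upright on the bench to the left.
- module1: Electronics module with a green grip fin; may be absent. Aluminium block 100 (own x) x 40 (y) x 28 mm high; fin across the middle of its top, 12 mm thick along own x, 34 mm wide along own y, from 28 to 61 mm above the underside. About 0.2 kg. Origin: centre of the underside, z up. Starts upright on the bench to the left.
- module2: Electronics module with a blue grip fin; may be absent. Aluminium block 100 (own x) x 40 (y) x 28 mm high; fin across the middle of its top, 12 mm thick along own x, 34 mm wide along own y, from 28 to 61 mm above the underside. About 0.2 kg. Origin: centre of the underside, z up. Starts upright on the bench to the left.
- module3: Electronics module with a white grip fin; may be absent. Aluminium block 100 (own x) x 40 (y) x 28 mm high; fin across the middle of its top, 12 mm thick along own x, 34 mm wide along own y, from 28 to 61 mm above the underside. About 0.2 kg. Origin: centre of the underside, z up. Starts upright on the bench to the left.
- roller: Hand roller: two rubber wheels in line (44 mm diameter, 34 wide, axles 50 mm apart along own x; it rolls along own x) under a steel plate (82 x 50 mm, 46 to 54 mm up) with an upright wooden handle: 46 mm along own x, 24 mm along own y, 54 to 120 mm up. 0.46 kg. Origin: midway between the wheels at the level of their undersides, z up. Stands by itself on its wheels.
- mat: Black rubber mat, home of the roller, fixed on the bench to the right, 160 (x) x 120 (y) x 3 mm. Origin: centre of its underside.
- multimeter: Green multimeter, 150 x 78 x 36 mm; a bystander to leave alone. Origin: centre of its underside.
- spool: Solder spool, 52 mm diameter, 40 mm high; a bystander to leave alone. Origin: centre of its underside.
- flux: Small amber bottle, 40 mm diameter, 85 mm high; a bystander to leave alone. Origin: centre of its underside.
- spray: Spray can, 58 mm diameter, 190 mm high; a bystander to leave alone. Origin: centre of its underside.
- tape: Green tape roll, 90 mm diameter, 24 mm high; a bystander to leave alone. Origin: centre of its underside.
- screwdriver: Screwdriver, 170 mm long, lying on the bench; a bystander to leave alone.
- cup: Red plastic cup, 68 mm wide, 60 mm high; a bystander to leave alone. Origin: centre of its underside.
There are look-alikes about, which are no part of the job. Leave any purple look-alike of the module1 alone.

How it is judged:
On the way, in this order (a step that is already met when the one before it is completed fails the run):
1. the lid is open, resting on its stop (value of joint lid above 1.7 rad), for 0.3 s.
2. the roller presses on the case's strip with the lid open (value of joint lid above 1.6 rad and contact force between roller and case above 4 N), for 0.1 s.
3. with the lid still open, every strip section is home and every module is down in a bay (value of joint lid above 1.6 rad and z of each of strip0, strip1, strip2, strip3, strip4, strip5 in the frame of case below 0.0772 m and z of module0 in the frame of case between 0 and 0.01 m and angle between each of module0, module1, module2, module3's own z axis and vertical below 0.12 rad and x of module0 in the frame of case between -0.06 and 0.085 m and y of module0 in the frame of case between -0.105 and 0.105 m and z of module1 in the frame of case between 0 and 0.01 m and x of module1 in the frame of case between -0.06 and 0.085 m and y of module1 in the frame of case between -0.105 and 0.105 m and z of module2 in the frame of case between 0 and 0.01 m and x of module2 in the frame of case between -0.06 and 0.085 m and y of module2 in the frame of case between -0.105 and 0.105 m and z of module3 in the frame of case between 0 and 0.01 m and x of module3 in the frame of case between -0.06 and 0.085 m and y of module3 in the frame of case between -0.105 and 0.105 m), for 0.2 s.
At the end, for the whole second after the job is handed in: Every strip section's top is within 1.2 mm of home; every module present stands upright (within 0.12 rad) on the floor of a bay of the case (underside within 5 mm of the floor); the lid is closed (below 0.06 rad); the roller stands upright and still with its centre over its mat (z of each of strip0, strip1, strip2, strip3, strip4, strip5 in the frame of case below 0.0772 m and z of module0 in the frame of case between 0 and 0.01 m and angle between each of module0, module1, module2, module3's own z axis and vertical below 0.12 rad and x of module0 in the frame of case between -0.06 and 0.085 m and y of module0 in the frame of case between -0.105 and 0.105 m and z of module1 in the frame of case between 0 and 0.01 m and x of module1 in the frame of case between -0.06 and 0.085 m and y of module1 in the frame of case between -0.105 and 0.105 m and z of module2 in the frame of case between 0 and 0.01 m and x of module2 in the frame of case between -0.06 and 0.085 m and y of module2 in the frame of case between -0.105 and 0.105 m and z of module3 in the frame of case between 0 and 0.01 m and x of module3 in the frame of case between -0.06 and 0.085 m and y of module3 in the frame of case between -0.105 and 0.105 m and value of joint lid below 0.06 rad and x of roller in the frame of mat between -0.08 and 0.08 m and y of roller in the frame of mat between -0.06 and 0.06 m and height (world z) of roller below 0.01 m and angle between roller's own z axis and vertical below 0.1 rad and linear speed of each of roller, module0, module1, module2, module3 below 0.02 m/s); the robot touches nothing.
It fails at once if the fingers press on the strip (over 4 N) (contact force between the fingers and strip0 above 4 N or contact force between the fingers and strip1 above 4 N or contact force between the fingers and strip2 above 4 N or contact force between the fingers and strip3 above 4 N or contact force between the fingers and strip4 above 4 N or contact force between the fingers and strip5 above 4 N).
It fails at once if a bystander is moved more than 50 mm (distance of any of multimeter, spool, flux, spray, tape, screwdriver, cup from where it was at the start of the episode above 0.05 m).
Of module0, module1, module2, module3 only 2 to 4 are there at a start; the rules pass over those that are not, and their reading is None.
At some moment in a run one of module0, module1, module2, module3 may be knocked a few centimetres aside while the robot is not near it.
Once in a run the grip may slacken for a moment while it holds something.
It also fails if it takes over 210 s, if anything falls off the work surface, if the arm or the gripper's body presses on something with over 40 N, if the wrist force passes 120 N, or if a joint passes its speed limit or range.

ROBOT

A 6-joint arm with a two-finger parallel gripper is mounted at the origin on the work surface. World frame = base frame: x ahead of the robot, y to its left, z up, the work surface at z = 0. Lengths are in m, angles in rad, forces in N, time in s.
With the tool pointing down it reaches from about 0.4 to 0.925 m from the base axis. Payload 3.4 kg.
Tool frame: the origin (TCP) lies on the centre line of the jaws, within the pads' length; the fingertips stand 25 mm ahead of it and the grasp point (between the pads) lies 6 mm ahead of it; z points along the fingers, y is the line along which they close (so a half turn about z gives the same grasp; the last joint's range is limited). The gripper opens to 85 mm and grips with 20 to 120 N. Pads are 22 mm wide; open, the fingers measure 114 mm over their backs; the gripper's body (76 mm by 85 mm) begins 54 mm behind the grasp point. The pads swing forward as they close: fully open they stand 13 mm farther back than shut.
Start: joints at [-1.345, 0.307, 1.506, -0, 1.328, -0.073], TCP at [0.169, -0.55, 0.256] pointing down, gripper open.
Joint ranges: [-3.12, 3.12], [-1.05, 2.28], [0.14, 2.33], [-1.42, 4.57], [0.1, 2.73], [-2.68, 2.68]. Speed limits (rad/s): [2.57, 2.57, 3.14, 3.14, 3.14, 3.14].

INTERFACE

Orientations are given as a unit quaternion [w, x, y, z].
In Python, from workcell import * gives the robot as it stands. The module is installed in compiled form; this text tells all that it offers.
- The arm moves only by the tool apply_moves, never from a script. Its argument "motion" is a list of rows, each an object with "rot": the turn, a rotation vector about the tool's x, y, z in rad, a list of three; "delta_pos": the shift along the tool's x, y, z in cm, a list of three; "jaw": the finger opening in cm, from 0 to 8.54. A call has 1 to 12 rows; each row shifts and turns the commanded pose from where the row before left it, along the tool's axes as they then stand; what a row does not reach is not made up. A row lasts 1/10 s, in which the tool goes at most 50 mm and 8.59 degrees, less where a joint would pass 70% of its speed; a pose out of reach is approached as far as the arm can. A call with a gripper value outside its range is refused whole. The fingers move at their own pace and stop on an object; "squeeze" is the grip in N (left out, the last holds). Time passes only in rows, so rows that do not move let the fingers close. It gives the time, the measured TCP pose, the force, the opening and the grip force at its end, in the units of the state.
- read_state(): the state, without advancing time (a new reading comes with each control period).
- read_camera(name): name is "scene" or "top" or "wrist"; returns a dict with "image" (384x512x3 uint8, blue, green, red), "fx", "fy", "cx", "cy" (pixels), "rvec" (rotation vector, rad) and "tvec" (3), from world to camera coordinates, as OpenCV has them; the wrist camera has in their place "T_tool_cam" (4x4, takes a point from camera to tool coordinates, whose origin is the TCP and whose axes are the flange's). Camera axes: x right, y down, z forward; pixel columns grow to the right and rows downward; lengths in m; the calibration is good to about 2 mm. A picture is of the moment at which its call begins: read the wrist's pose just before it. There is no depth.
- job_done(): hands the job in; it is judged then, once.
The state is a dict: "t": time; "joint_positions": joint angles; "qvel": joint speeds; "effort": joint torques, N m; "tcp_pos": TCP position; "eef_rot": TCP orientation; "wrist_force": force on the tool from outside, world axes, zero at the start; "wrist_torque": the same for the moment, N m; "grip_width": finger opening in m; "grip_force": force on a finger pad.
Only numpy, scipy, OpenCV 4.12 (cv2) and the standard library are available. Lean on these libraries where they do the work, as an engineer would, in place of code of your own. Each camera call takes 0.05 s, during which the arm holds its last target. There are 200 camera calls.

## Working session

There is one attempt and no reset: what is moved stays moved. The work goes in short steps, Python scripts to look and compute and a tool call to move; the robot and the scene stay as the last step left them, time stands still between calls to the robot, and variables do not carry over. Pictures are saved under pics/ and viewed, at most 14 in all, crops included, and the job is handed in when it is done.

Besides the shell and the picture viewer there is one more tool, called after "Request:" in YAML: its name, and indented under it one key for each argument. apply_moves: Moves the arm, as the interface text tells. Its arguments: {"type":"object","properties":{"motion":{"type":"array","items":{"type":"object","properties":{"rot":{"type":"array","items":{"type":"number"}},"delta_pos":{"type":"array","items":{"type":"number"}},"jaw":{"type":"number"}}}},"squeeze":{"type":"number"}},"required":["motion"]}

```bash
mkdir -p pics; cat > h.py <<'E'
from workcell import *
import numpy as np, cv2
from scipy.spatial.transform import Rotation as R
def cam(n):
    s=read_state(); c=read_camera(n)
    K=np.array([[c['fx'],0,c['cx']],[0,c['fy'],c['cy']],[0,0,1.]])
    if n=='wrist':
        q=s['eef_rot']; T=np.eye(4); T[:3,:3]=R.from_quat([q[1],q[2],q[3],q[0]]).as_matrix(); T[:3,3]=s['tcp_pos']
        W=np.linalg.inv(T@np.array(c['T_tool_cam']))
    else:
        W=np.eye(4); W[:3,:3]=R.from_rotvec(np.ravel(c['rvec'])).as_matrix(); W[:3,3]=np.ravel(c['tvec'])
    return c['image'],K,W
def back(K,W,uv,z):
    d=W[:3,:3].T@np.linalg.solve(K,[uv[0],uv[1],1.]); o=-W[:3,:3].T@W[:3,3]
    return o+d*(z-o[2])/d[2]
def proj(K,W,p):
    v=K@(W[:3,:3]@np.array(p)+W[:3,3]); return v[:2]/v[2]
def save(n,cams):
    im,K,W=cams; np.savez(f'pics/{n}.npz',im=im,K=K,W=W); cv2.imwrite(f'pics/{n}.png',im)
def load(n):
    d=np.load(f'pics/{n}.npz'); return d['im'],d['K'],d['W']
def crop(n,u,v,w,h,f,out):
    im=load(n)[0][v:v+h,u:u+w]; cv2.imwrite(f'pics/{out}.png',cv2.resize(im,None,fx=f,fy=f,interpolation=cv2.INTER_CUBIC))
E
python3 - <<'E'
from h import *
s=read_state(); print(s)
for n in ('top','scene'):
    c=cam(n); save(n+'0',c); print(n,c[1],-c[2][:3,:3].T@c[2][:3,3])
crop('top0',0,0,512,384,1.56,'top0b'); crop('scene0',0,0,512,384,1.56,'scene0b')
E
```

```text
{'t': 0.0, 'joint_positions': array([-1.34548830e+00,  3.07556380e-01,  1.50765216e+00,  1.51939672e-06,
        1.32837265e+00, -7.34824705e-02]), 'qvel': array([-6.99108374e-04, -1.01030620e-03, -1.43605468e-03,  6.25990170e-05,
        1.59787007e-03, -2.20361597e-03]), 'effort': array([ 2.12800260e-03, -4.57543015e+01, -2.51913178e+01, -2.02343713e-04,
        1.31652920e-02,  2.12037475e-05]), 'tcp_pos': array([ 0.16910581, -0.54891484,  0.2553985 ]), 'eef_rot': array([-9.91457712e-04,  9.88860809e-01,  1.48839888e-01, -7.46697864e-05]), 'wrist_force': array([ 0.5482305 , -0.41496517, -1.05772267]), 'wrist_torque': array([0.03249082, 0.01330575, 0.02373056]), 'grip_force': 0.0, 'grip_width': 0.08535048989576006}
top [[359.40406034   0.         258.3680781 ]
 [  0.         359.40406034 195.42248117]
 [  0.           0.           1.        ]] [0.36233366 0.04412828 1.22150768]
scene [[441.91543241   0.         255.46604926]
 [  0.         441.91543241 184.4202591 ]
 [  0.           0.           1.        ]] [ 1.31769023 -0.46015679  0.93324003]
```

View pics/top0b.png

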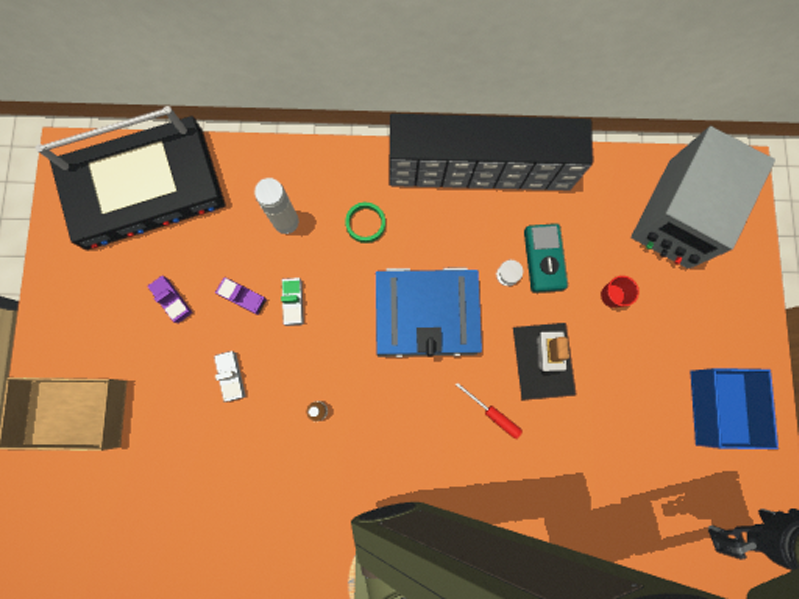

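View pics/scene0b.png

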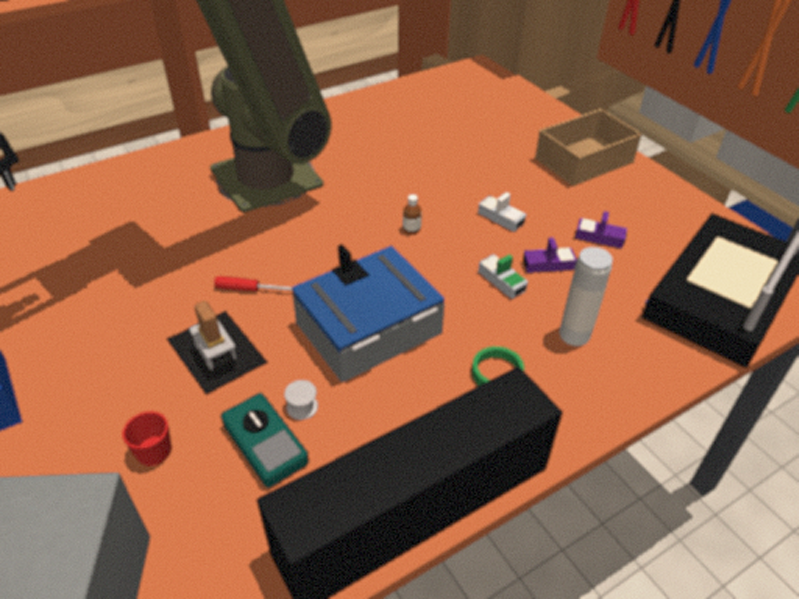

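Candidates: the green-fin module (290,295) and white-fin module (229,376) are the real ones. The purple ones at (170,299) and (241,294) are look-alikes. The roller is on its mat at (552,350), and the lid tab is at (431,345). I'll check these in a close crop.

```bash
python3 - <<'E'
from h import *
im,K,W=load('top0')
a=cv2.resize(im[165:265,90:290],None,fx=4,fy=4,interpolation=cv2.INTER_CUBIC)
b=cv2.resize(im[165:265,225:375][:, :],None,fx=4,fy=4,interpolation=cv2.INTER_CUBIC)
o=np.zeros((400,800,3),np.uint8); 
cv2.imwrite('pics/c1.png',np.vstack([a[:,200:][:, :600][:300*0+400, :], b])[:600*2])
x=np.hstack([cv2.resize(im[165:265,125:225],None,fx=4,fy=4,interpolation=cv2.INTER_CUBIC),cv2.resize(im[165:265,230:330],None,fx=4,fy=4,interpolation=cv2.INTER_CUBIC)])
cv2.imwrite('pics/c1.png',x)
E
```

```text
(no output)
```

View pics/c1.png

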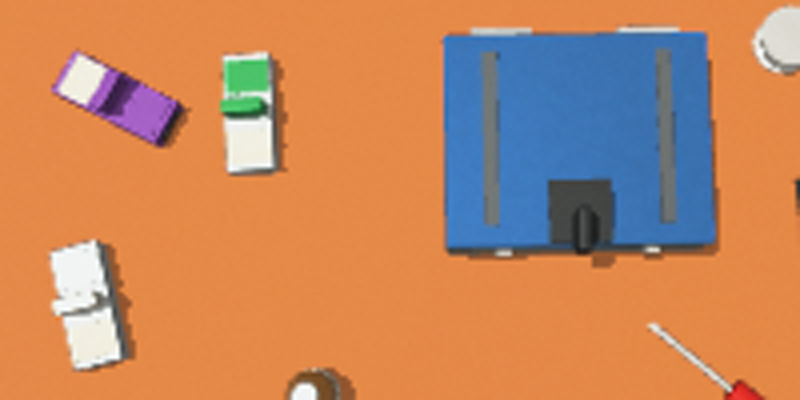

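The crop shows the lid with corners (445,36), (706,33), (715,247) and (447,250), and the tab at about (584,228). The green and white modules are clearly visible.

```bash
python3 - <<'E'
from h import *
im,K,W=load('top0')
def pts(l,ox,z,sub=0): return np.array([back(K,W,(ox+(x-sub)/4,165+y/4),z) for x,y in l])
for n,l,ox,sub,z in [('lid',[(445,36),(706,33),(715,247),(447,250)],230,400,.092),('green',[(223,56),(270,53),(275,171),(229,173)],125,0,.028),('white',[(50,252),(98,240),(122,358),(77,369)],125,0,.028)]:
    p=pts(l,ox,z,sub); print(n,p.round(4)[:,:2].tolist()); print(' len',[np.linalg.norm(p[i]-p[(i+1)%4]).round(4) for i in range(4)],'c',p.mean(0).round(4)); d=(p[0]+p[1]-p[2]-p[3]); print(' yaw of far dir',np.arctan2(d[1],d[0]).round(3))
p=pts([(584,212)],230,.136,400);print('tab top',p)
f=np.array([[533,323],[565,323],[575,396],[523,400]])/1.5625
print('mat',np.mean([back(K,W,q,.003) for q in f],0))
h=np.array([[548,337],[569,336],[570,359],[552,362]])/1.5625
print('handle top',[back(K,W,q,.12).round(4).tolist() for q in h])
E
```

```text
lid [[0.6264, 0.0712], [0.6333, -0.1397], [0.4603, -0.1454], [0.4544, 0.0658]]
 len [np.float64(0.211), np.float64(0.1732), np.float64(0.2112), np.float64(0.1721)] c [ 0.5436 -0.037   0.092 ]
 yaw of far dir 0.032
green [[0.6198, 0.2764], [0.6232, 0.237], [0.5227, 0.2283], [0.5203, 0.2664]]
 len [np.float64(0.0395), np.float64(0.1009), np.float64(0.0381), np.float64(0.1)] c [0.5715 0.252  0.028 ]
 yaw of far dir 0.093
white [[0.4522, 0.4094], [0.4628, 0.3709], [0.3672, 0.3452], [0.3579, 0.3809]]
 len [np.float64(0.0399), np.float64(0.099), np.float64(0.0369), np.float64(0.0986)] c [0.41   0.3766 0.028 ]
 yaw of far dir 0.277
tab top [[ 0.48136282 -0.0383693   0.136     ]]
mat [ 0.45783668 -0.30617964  0.003     ]
handle top [[0.4944, -0.2718, 0.12], [0.4971, -0.314, 0.12], [0.4515, -0.3143, 0.12], [0.445, -0.2783, 0.12]]
```

Request:
apply_moves:
  motion:
    - {"rot": [0, 0, 0.133]}
    - {"rot": [0, 0, 0.134]}
    - {"delta_pos": [2.6, -4.1, 0]}
    - {"delta_pos": [2.6, -4.1, 0]}
    - {"delta_pos": [2.6, -4.1, 0]}
    - {"delta_pos": [2.6, -4.1, 0]}
    - {"delta_pos": [2.6, -4.1, 0]}
    - {"delta_pos": [2.6, -4.1, 0]}
    - {"delta_pos": [2.6, -4.1, 0]}
    - {"delta_pos": [2.6, -4.1, 0]}
    - {"delta_pos": [2.6, -4.1, 0]}
    - {"delta_pos": [2.6, -4.1, 0]}

```text
validation failed for argument at $.mo...
```

```bash
cat >> h.py <<'E'
def go(x,y,z,phi=None):
    "tool-axis shift (cm) to world TCP target at heading phi (tool x), and needed rz"
    s=read_state(); q=s['eef_rot']; M=R.from_quat([q[1],q[2],q[3],q[0]]).as_matrix(); p0=np.arctan2(M[1,0],M[0,0])
    phi=p0 if phi is None else phi
    d=np.array([x,y,z])-s['tcp_pos']; c,n=np.cos(phi),np.sin(phi)
    print('t %.1f tcp %s head %.3f tilt %.3f f %s grip %.4f %.0f | rz %.3f shift cm %s'%(s['t'],np.round(s['tcp_pos'],4),p0,np.arccos(min(1,-M[2,2])),np.round(s['wrist_force'],1),s['grip_width'],s['grip_force'],(p0-phi+np.pi/2)%np.pi-np.pi/2,np.round(100*np.array([c*d[0]+n*d[1],n*d[0]-c*d[1],-d[2]]),2)))
E
python3 - <<'E'
from h import *
go(.4666,-.0395,.25,.032)
c=read_camera('wrist'); print(np.round(c['T_tool_cam'],3),c['fx'])
E
```

```text
t 0.1 tcp [ 0.1691 -0.549   0.2555] head 0.299 tilt 0.002 f [ 0.1  0.2 -0.2] grip 0.0854 0 | rz 0.267 shift cm [ 31.36 -49.97   0.55]
[[ 0.    -0.955 -0.298  0.076]
 [ 1.     0.     0.001  0.   ]
 [-0.001 -0.298  0.955 -0.118]
 [ 0.     0.     0.     1.   ]] 272.74058956845494
```

Request:
apply_moves:
  motion:
    - {"rot": [0, 0, 0.133], "delta_pos": [0, 0, 0], "jaw": 8.5}
    - {"rot": [0, 0, 0.134], "delta_pos": [0, 0, 0], "jaw": 8.5}
    - {"rot": [0, 0, 0], "delta_pos": [2.6, -4.1, 0], "jaw": 8.5}
    - {"rot": [0, 0, 0], "delta_pos": [2.6, -4.1, 0], "jaw": 8.5}
    - {"rot": [0, 0, 0], "delta_pos": [2.6, -4.1, 0], "jaw": 8.5}
    - {"rot": [0, 0, 0], "delta_pos": [2.6, -4.1, 0], "jaw": 8.5}
    - {"rot": [0, 0, 0], "delta_pos": [2.6, -4.1, 0], "jaw": 8.5}
    - {"rot": [0, 0, 0], "delta_pos": [2.6, -4.1, 0], "jaw": 8.5}
    - {"rot": [0, 0, 0], "delta_pos": [2.6, -4.1, 0], "jaw": 8.5}
    - {"rot": [0, 0, 0], "delta_pos": [2.6, -4.1, 0], "jaw": 8.5}
    - {"rot": [0, 0, 0], "delta_pos": [2.6, -4.1, 0], "jaw": 8.5}
    - {"rot": [0, 0, 0], "delta_pos": [2.6, -4.1, 0], "jaw": 8.5}
  squeeze: 60

```text
t: 1.35
tcp_pos: [0.4166, -0.1296, 0.2564]
eef_rot: [0.0, 1.0, 0.016, 0.0]
wrist_force: [0.4, -1.3, 0.1]
grip_width: 0.0851
grip_force: 0.0
```

```bash
python3 - <<'E'
from h import *
go(.4666,-.0395,.25,.032)
E
```

```text
t 1.4 tcp [ 0.4166 -0.1296  0.2564] head 0.032 tilt 0.000 f [ 0.4 -1.3  0.1] grip 0.0851 0 | rz -0.000 shift cm [ 5.29 -8.84  0.64]
```

Request:
apply_moves:
  motion:
    - {"rot": [0, 0, 0], "delta_pos": [1.8, -2.95, 0], "jaw": 8.5}
    - {"rot": [0, 0, 0], "delta_pos": [1.8, -2.95, 0], "jaw": 8.5}
    - {"rot": [0, 0, 0], "delta_pos": [1.7, -2.95, 0], "jaw": 8.5}
    - {"rot": [0, 0, 0], "delta_pos": [0, 0, 3], "jaw": 8.5}
    - {"rot": [0, 0, 0], "delta_pos": [0, 0, 2.6], "jaw": 6}

```text
t: 1.85
tcp_pos: [0.4672, -0.0401, 0.1999]
eef_rot: [0.0, 1.0, 0.017, 0.001]
wrist_force: [-0.3, 0.3, 0.1]
grip_width: 0.0728
grip_force: 0.0
```

```bash
python3 - <<'E'
from h import *
c=cam('wrist'); save('w1',c); im,K,W=c
for p in [(.4666,-.0395,.136),(.4666,-.0395,.12)]: print(proj(K,W,p))
go(.4666,-.0395,.126,.032)
E
```

```text
[253.3867959  214.06385978]
[253.4956707  206.04467803]
t 1.9 tcp [ 0.4636 -0.04    0.1957] head 0.034 tilt 0.007 f [-1.8  1.2 -2.4] grip 0.0658 0 | rz 0.002 shift cm [ 0.3  -0.04  6.97]
```

View pics/w1.png

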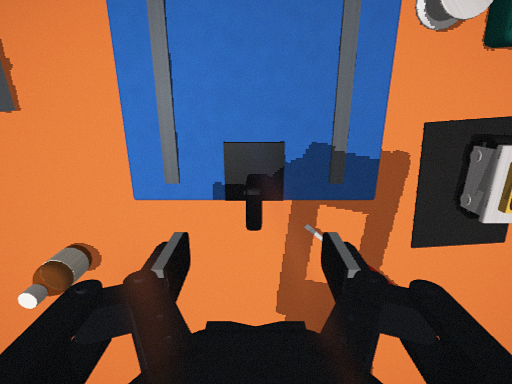

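The tab is seen centred at u≈254, v≈205, as predicted. I'll descend and grip.

Request:
apply_moves:
  motion:
    - {"rot": [0, 0, 0], "delta_pos": [0.1, 0, 3], "jaw": 6}
    - {"rot": [0, 0, 0], "delta_pos": [0, 0, 2.5], "jaw": 6}
    - {"rot": [0, 0, 0], "delta_pos": [0, 0, 1.5], "jaw": 5}
    - {"rot": [0, 0, 0], "delta_pos": [0, 0, 0], "jaw": 3}
    - {"rot": [0, 0, 0], "delta_pos": [0, 0, 0], "jaw": 0.8}
    - {"rot": [0, 0, 0], "delta_pos": [0, 0, 0], "jaw": 0.8}
    - {"rot": [0, 0, 0], "delta_pos": [0, 0, 0], "jaw": 0.8}
    - {"rot": [0, 0, 0], "delta_pos": [0, 0, 0], "jaw": 0.8}
    - {"rot": [0, 0, 0], "delta_pos": [0, 0, 0], "jaw": 0.8}
    - {"rot": [0, 0, 0], "delta_pos": [0, 0, 0], "jaw": 0.8}
  squeeze: 45

```text
t: 2.9
tcp_pos: [0.4676, -0.039, 0.1313]
eef_rot: [-0.002, 1.0, 0.015, 0.001]
wrist_force: [1.5, 9.4, -2.9]
grip_width: 0.0113
grip_force: 46.0
```

```bash
python3 - <<'E'
from h import *
go(.4666,-.0395,.126,.032)
# arc rows
r=np.hypot(163,38)/10; a0=np.arctan2(38,163); th=np.linspace(0,1.72,25)
x=-r*np.cos(th+a0); z=r*np.sin(th+a0)
print([[round(a,2),round(-b,2)] for a,b in zip(np.diff(x),np.diff(z))])
E
```

```text
t 2.9 tcp [ 0.4676 -0.039   0.1313] head 0.031 tilt 0.004 f [ 1.5  9.4 -2.9] grip 0.0113 46 | rz -0.001 shift cm [-0.1   0.05  0.53]
[[np.float64(0.31), np.float64(-1.16)], [np.float64(0.4), np.float64(-1.13)], [np.float64(0.48), np.float64(-1.1)], [np.float64(0.55), np.float64(-1.06)], [np.float64(0.63), np.float64(-1.02)], [np.float64(0.7), np.float64(-0.97)], [np.float64(0.77), np.float64(-0.92)], [np.float64(0.83), np.float64(-0.86)], [np.float64(0.89), np.float64(-0.8)], [np.float64(0.95), np.float64(-0.74)], [np.float64(1.0), np.float64(-0.67)], [np.float64(1.04), np.float64(-0.59)], [np.float64(1.08), np.float64(-0.52)], [np.float64(1.12), np.float64(-0.44)], [np.float64(1.14), np.float64(-0.36)], [np.float64(1.17), np.float64(-0.27)], [np.float64(1.18), np.float64(-0.19)], [np.float64(1.19), np.float64(-0.1)], [np.float64(1.2), np.float64(-0.02)], [np.float64(1.2), np.float64(0.07)], [np.float64(1.19), np.float64(0.15)], [np.float64(1.18), np.float64(0.24)], [np.float64(1.16), np.float64(0.32)], [np.float64(1.13), np.float64(0.4)]]
```

Request:
apply_moves:
  motion:
    - {"rot": [0, 0, 0], "delta_pos": [0.31, 0, -1.16], "jaw": 0.8}
    - {"rot": [0, 0, 0], "delta_pos": [0.4, 0, -1.13], "jaw": 0.8}
    - {"rot": [0, 0, 0], "delta_pos": [0.48, 0, -1.1], "jaw": 0.8}
    - {"rot": [0, 0, 0], "delta_pos": [0.55, 0, -1.06], "jaw": 0.8}
    - {"rot": [0, 0, 0], "delta_pos": [0.63, 0, -1.02], "jaw": 0.8}
    - {"rot": [0, 0, 0], "delta_pos": [0.7, 0, -0.97], "jaw": 0.8}
    - {"rot": [0, 0, 0], "delta_pos": [0.77, 0, -0.92], "jaw": 0.8}
    - {"rot": [0, 0, 0], "delta_pos": [0.83, 0, -0.86], "jaw": 0.8}
    - {"rot": [0, 0, 0], "delta_pos": [0.89, 0, -0.8], "jaw": 0.8}
    - {"rot": [0, 0, 0], "delta_pos": [0.95, 0, -0.74], "jaw": 0.8}
    - {"rot": [0, 0, 0], "delta_pos": [1.0, 0, -0.67], "jaw": 0.8}
    - {"rot": [0, 0, 0], "delta_pos": [1.04, 0, -0.59], "jaw": 0.8}

```text
t: 4.1
tcp_pos: [0.5503, -0.0361, 0.2401]
eef_rot: [-0.002, 1.0, 0.016, -0.003]
wrist_force: [-1.5, 6.9, -7.7]
grip_width: 0.0113
grip_force: 43.9
```

Request:
apply_moves:
  motion:
    - {"rot": [0, 0, 0], "delta_pos": [1.08, 0, -0.52], "jaw": 0.8}
    - {"rot": [0, 0, 0], "delta_pos": [1.12, 0, -0.44], "jaw": 0.8}
    - {"rot": [0, 0, 0], "delta_pos": [1.14, 0, -0.36], "jaw": 0.8}
    - {"rot": [0, 0, 0], "delta_pos": [1.17, 0, -0.27], "jaw": 0.8}
    - {"rot": [0, 0, 0], "delta_pos": [1.18, 0, -0.19], "jaw": 0.8}
    - {"rot": [0, 0, 0], "delta_pos": [1.19, 0, -0.1], "jaw": 0.8}
    - {"rot": [0, 0, 0], "delta_pos": [1.2, 0, -0.02], "jaw": 0.8}
    - {"rot": [0, 0, 0], "delta_pos": [1.2, 0, 0.07], "jaw": 0.8}
    - {"rot": [0, 0, 0], "delta_pos": [1.19, 0, 0.15], "jaw": 0.8}
    - {"rot": [0, 0, 0], "delta_pos": [1.18, 0, 0.24], "jaw": 0.8}
    - {"rot": [0, 0, 0], "delta_pos": [1.16, 0, 0.32], "jaw": 0.8}
    - {"rot": [0, 0, 0], "delta_pos": [1.13, 0, 0.4], "jaw": 0.8}

```text
t: 5.3
tcp_pos: [0.6917, -0.0312, 0.2501]
eef_rot: [-0.002, 1.0, 0.016, 0.0]
wrist_force: [-1.6, 7.3, 3.1]
grip_width: 0.0115
grip_force: 28.9
```

Request:
apply_moves:
  motion:
    - {"rot": [0, 0, 0], "delta_pos": [0, 0, 0], "jaw": 3}
    - {"rot": [0, 0, 0], "delta_pos": [0, 0, 0], "jaw": 5}
    - {"rot": [0, 0, 0], "delta_pos": [0, 0, 0], "jaw": 6}
    - {"rot": [0, 0, 0], "delta_pos": [0, 0, 0], "jaw": 6}
    - {"rot": [0, 0, 0], "delta_pos": [0, 0, -2], "jaw": 6}
    - {"rot": [0, 0, 0], "delta_pos": [0, 0, -3], "jaw": 6}
    - {"rot": [0, 0, 0], "delta_pos": [0, 0, -3], "jaw": 6}
    - {"rot": [0, 0, 0], "delta_pos": [-3, 0, 0], "jaw": 6}
    - {"rot": [0, 0, 0], "delta_pos": [-4, 3, 0], "jaw": 6}

```text
t: 6.2
tcp_pos: [0.6242, -0.0643, 0.3291]
eef_rot: [-0.001, 1.0, 0.018, 0.002]
wrist_force: [-1.4, -1.2, 0.1]
grip_width: 0.0601
grip_force: 0.0
```

```bash
python3 - <<'E'
from h import *
c=cam('scene'); save('scene1',c); c=cam('top'); save('top1',c)
im=load('scene1')[0]; im2=load('top1')[0]
cv2.imwrite('pics/v1.png',np.hstack([cv2.resize(im[100:300,80:280],(400,400)),cv2.resize(im2[150:300,220:370],(400,400))]))
go(.47,-.29,.25,0)
E
```

```text
t 6.3 tcp [ 0.6175 -0.0688  0.3281] head 0.029 tilt 0.005 f [ 0.   0.4 -0.6] grip 0.0598 0 | rz 0.029 shift cm [-14.75  22.12   7.81]
```

View pics/v1.png

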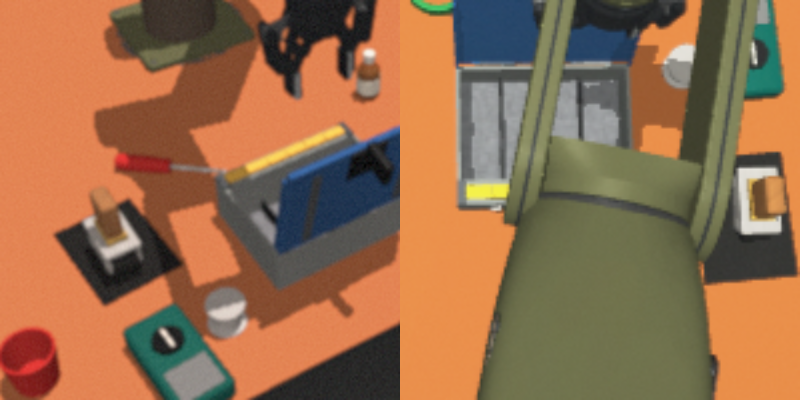

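The lid is open on its stop, with the yellow strip visible along the rim. Next I go above the roller.

Request:
apply_moves:
  motion:
    - {"rot": [0, 0, 0.029], "delta_pos": [0, 0, 0], "jaw": 6}
    - {"rot": [0, 0, 0], "delta_pos": [-2.46, 3.69, 1], "jaw": 7}
    - {"rot": [0, 0, 0], "delta_pos": [-2.46, 3.69, 1], "jaw": 8}
    - {"rot": [0, 0, 0], "delta_pos": [-2.46, 3.69, 1], "jaw": 8}
    - {"rot": [0, 0, 0], "delta_pos": [-2.46, 3.69, 1], "jaw": 8}
    - {"rot": [0, 0, 0], "delta_pos": [-2.46, 3.69, 1], "jaw": 8}
    - {"rot": [0, 0, 0], "delta_pos": [-2.46, 3.69, 1], "jaw": 8}
    - {"rot": [0, 0, 0], "delta_pos": [0, 0, 0], "jaw": 8}
    - {"rot": [0, 0, 0], "delta_pos": [0, 0, 0], "jaw": 8}

```text
t: 7.2
tcp_pos: [0.4765, -0.2891, 0.2676]
eef_rot: [-0.0, 1.0, -0.0, 0.0]
wrist_force: [-0.4, -0.0, -0.1]
grip_width: 0.0803
grip_force: 0.0
```

```bash
python3 - <<'E'
from h import *
c=cam('wrist'); save('w2',c)
go(.47,-.29,.2,0)
crop('w2',80,60,400,300,2,'w2b')
E
```

```text
t 7.2 tcp [ 0.4771 -0.2884  0.2679] head 0.001 tilt 0.001 f [0.8 0.2 1.3] grip 0.0800 0 | rz 0.001 shift cm [-0.71  0.16  6.79]
```

View pics/w2b.png

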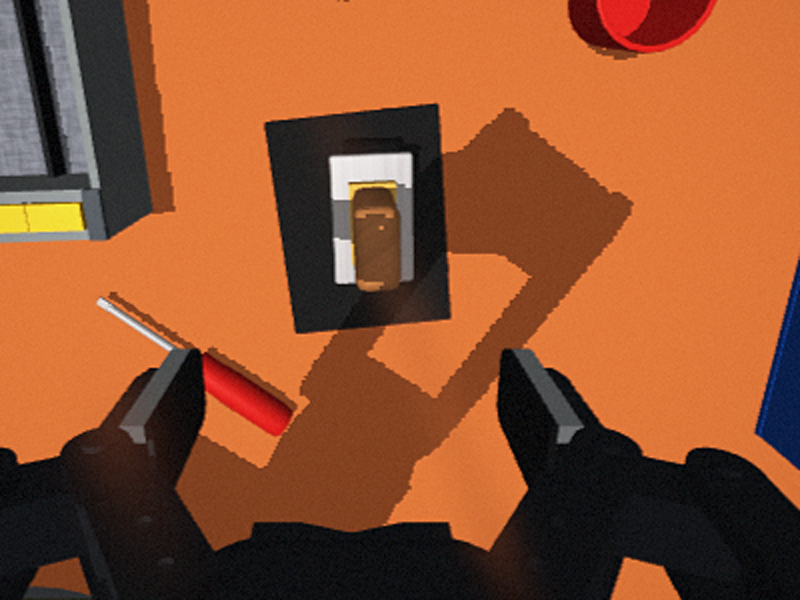

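Roller, seen from above: plate corners (330,157), (411,153), (414,283), (334,284), and handle top (360,215)–(401,288). The strip's right end is at (86,204)/(84,232) and the case's front-right corner at (105,238). The roller is almost aligned with the gripper.

```bash
python3 - <<'E'
from h import *
im,K,W=load('w2')
B=lambda l,z: np.array([back(K,W,(80+x/2,60+y/2),z) for x,y in l])
for n,l,z in [('plate',[(330,157),(411,153),(414,283),(334,284)],.054),('handle',[(360,213),(396,213),(401,288),(356,288)],.12),('mat',[(265,122),(438,104),(451,319),(297,333)],.003)]:
    p=B(l,z); d=p[0]+p[1]-p[2]-p[3]; print(n,p.mean(0).round(4),[np.linalg.norm(p[i]-p[(i+1)%4]).round(4) for i in range(4)],np.arctan2(d[1],d[0]).round(3))
print('strip end',B([(86,204),(84,232)],.08),'rim corner',B([(105,238)],.075))
c,s=np.cos(.032),np.sin(.032); T=lambda x,y:(.5446+c*x-s*y,-.037+s*x+c*y)
print('expect',T(-.062,-.0955),T(-.078,-.0955),T(-.085,-.107))
E
```

```text
plate [ 0.4713 -0.3034  0.054 ] [np.float64(0.0488), np.float64(0.0834), np.float64(0.0518), np.float64(0.0816)] 0.039
handle [ 0.4719 -0.3039  0.12  ] [np.float64(0.0179), np.float64(0.04), np.float64(0.0234), np.float64(0.0399)] 0.021
mat [ 0.4555 -0.2989  0.003 ] [np.float64(0.1182), np.float64(0.1591), np.float64(0.1184), np.float64(0.1589)] 0.109
strip end [[ 0.4879678  -0.1389136   0.08      ]
 [ 0.47145804 -0.13537583  0.08      ]] rim corner [[ 0.4664625  -0.14472632  0.075     ]]
expect (np.float64(0.48568721976064083), np.float64(-0.1344347695869856)) (np.float64(0.46969541106161405), np.float64(-0.1349466822101261)) (np.float64(0.46306693195367205), np.float64(-0.14666475648517557))
```

Request:
apply_moves:
  motion:
    - {"rot": [0, 0, -0.031], "delta_pos": [-0.6, 1.5, 2], "jaw": 7}
    - {"rot": [0, 0, 0], "delta_pos": [0, 0, 3], "jaw": 7}
    - {"rot": [0, 0, 0], "delta_pos": [0, 0, 4], "jaw": 7}
    - {"rot": [0, 0, 0], "delta_pos": [0, 0, 4], "jaw": 7}
    - {"rot": [0, 0, 0], "delta_pos": [0, 0, 2.5], "jaw": 7}
    - {"rot": [0, 0, 0], "delta_pos": [0, 0, 1.3], "jaw": 4}
    - {"rot": [0, 0, 0], "delta_pos": [0, 0, 0], "jaw": 2}
    - {"rot": [0, 0, 0], "delta_pos": [0, 0, 0], "jaw": 1.5}
    - {"rot": [0, 0, 0], "delta_pos": [0, 0, 0], "jaw": 1.5}
    - {"rot": [0, 0, 0], "delta_pos": [0, 0, 0], "jaw": 1.5}
    - {"rot": [0, 0, 0], "delta_pos": [0, 0, 0], "jaw": 1.5}
    - {"rot": [0, 0, 0], "delta_pos": [0, 0, 0], "jaw": 1.5}
  squeeze: 100

```text
t: 8.45
tcp_pos: [0.4709, -0.3036, 0.101]
eef_rot: [0.001, 1.0, 0.017, 0.001]
wrist_force: [-0.1, 1.3, 4.3]
grip_width: 0.023
grip_force: 98.8
```

```bash
python3 - <<'E'
from h import *
go(.4715,-.3037,.20,.032)
go(.48,-.3037,.25,.032)
E
```

```text
t 8.4 tcp [ 0.4709 -0.3036  0.101 ] head 0.034 tilt 0.003 f [-0.1  1.3  4.3] grip 0.0230 99 | rz 0.002 shift cm [ 0.06  0.01 -9.9 ]
t 8.4 tcp [ 0.4709 -0.3036  0.101 ] head 0.034 tilt 0.003 f [-0.1  1.3  4.3] grip 0.0230 99 | rz 0.002 shift cm [  0.91   0.03 -14.9 ]
```

Request:
apply_moves:
  motion:
    - {"rot": [0, 0, 0], "delta_pos": [0, 0, -3], "jaw": 1.5}
    - {"rot": [0, 0, -0.1428], "delta_pos": [0, 0, -3], "jaw": 1.5}
    - {"rot": [0, 0, -0.1428], "delta_pos": [0, 0, -3], "jaw": 1.5}
    - {"rot": [0, 0, -0.1428], "delta_pos": [0, 0, -3], "jaw": 1.5}
    - {"rot": [0, 0, -0.1428], "delta_pos": [0, 0, -1], "jaw": 1.5}
    - {"rot": [0, 0, -0.1428], "delta_pos": [0, 0, 0], "jaw": 1.5}
    - {"rot": [0, 0, -0.1428], "delta_pos": [0, 0, 0], "jaw": 1.5}
    - {"rot": [0, 0, -0.1428], "delta_pos": [0, 0, 0], "jaw": 1.5}
    - {"rot": [0, 0, -0.1428], "delta_pos": [0, 0, 0], "jaw": 1.5}
    - {"rot": [0, 0, -0.1428], "delta_pos": [0, 0, 0], "jaw": 1.5}
    - {"rot": [0, 0, -0.1428], "delta_pos": [0, 0, 0], "jaw": 1.5}
    - {"rot": [0, 0, -0.1428], "delta_pos": [0, 0, 0], "jaw": 1.5}

```text
t: 9.65
tcp_pos: [0.469, -0.3028, 0.2288]
eef_rot: [-0.001, 0.693, 0.721, -0.0]
wrist_force: [0.2, 0.6, -4.8]
grip_width: 0.0224
grip_force: 99.2
```

```bash
cat >> h.py <<'E'
CX,CY,CA=.5460,-.0365,.032
def case(x,y): return CX+np.cos(CA)*x-np.sin(CA)*y, CY+np.sin(CA)*x+np.cos(CA)*y
E
python3 - <<'E'
from h import *
go(*case(-.07,-.05),.23,.032+np.pi/2)
E
```

```text
t 9.7 tcp [ 0.469  -0.3028  0.2288] head 1.610 tilt 0.003 f [ 0.2  0.6 -4.8] grip 0.0224 99 | rz 0.007 shift cm [21.37  1.55 -0.12]
```

Request:
apply_moves:
  motion:
    - {"rot": [0, 0, 0.007], "delta_pos": [3.56, 0.26, 0], "jaw": 1.5}
    - {"rot": [0, 0, 0], "delta_pos": [3.56, 0.26, 0], "jaw": 1.5}
    - {"rot": [0, 0, 0], "delta_pos": [3.56, 0.26, 0], "jaw": 1.5}
    - {"rot": [0, 0, 0], "delta_pos": [3.56, 0.26, 0], "jaw": 1.5}
    - {"rot": [0, 0, 0], "delta_pos": [3.56, 0.26, 0], "jaw": 1.5}
    - {"rot": [0, 0, 0], "delta_pos": [3.56, 0.26, 0], "jaw": 1.5}
    - {"rot": [0, 0, 0], "delta_pos": [0, 0, 1.5], "jaw": 1.5}
    - {"rot": [0, 0, 0], "delta_pos": [0, 0, 1.5], "jaw": 1.5}
    - {"rot": [0, 0, 0], "delta_pos": [0, 0, 0], "jaw": 1.5}
    - {"rot": [0, 0, 0], "delta_pos": [0, 0, 0], "jaw": 1.5}

```text
t: 10.65
tcp_pos: [0.4789, -0.0892, 0.1993]
eef_rot: [-0.001, 0.698, 0.716, -0.001]
wrist_force: [-0.2, -0.1, -3.6]
grip_width: 0.0225
grip_force: 98.9
```

```bash
python3 - <<'E'
from h import *
c=cam('wrist'); save('w3',c); im,K,W=c
go(*case(-.07,-.05),.178,.032+np.pi/2)
im=im.copy()
for y in np.arange(-.096,.097,.032):
  for x in (-.078,-.062):
    cv2.circle(im,tuple(proj(K,W,(*case(x,y),.08)).astype(int)),2,(255,0,255),1)
cv2.imwrite('pics/w3b.png',cv2.resize(im,(768,576)))
E
```

```text
t 10.7 tcp [ 0.4796 -0.0895  0.1998] head 1.597 tilt 0.000 f [-1.1  0.2 -3.9] grip 0.0229 99 | rz -0.006 shift cm [ 0.09 -0.19  2.18]
```

View pics/w3b.png

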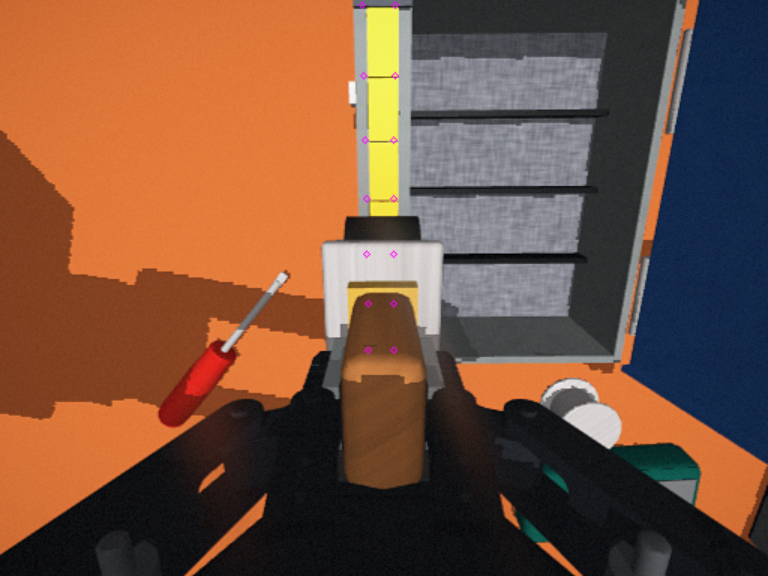

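The strip lies 2 mm to the right of my overlay, so case x is +2 mm. The roller wheel (u≈382) is centred over the strip (u≈383). Now lower it.

Request:
apply_moves:
  motion:
    - {"rot": [0, 0, -0.006], "delta_pos": [0, 0, 1.2], "jaw": 1.5}
    - {"rot": [0, 0, 0], "delta_pos": [0, 0, 0.8], "jaw": 1.5}
    - {"rot": [0, 0, 0], "delta_pos": [0, 0, 0.2], "jaw": 1.5}
    - {"rot": [0, 0, 0], "delta_pos": [0, 0, 0.2], "jaw": 1.5}
    - {"rot": [0, 0, 0], "delta_pos": [0, 0, 0.1], "jaw": 1.5}
    - {"rot": [0, 0, 0], "delta_pos": [0, 0, 0.1], "jaw": 1.5}

```text
t: 11.3
tcp_pos: [0.4795, -0.0894, 0.1758]
eef_rot: [0.0, 0.696, 0.718, 0.0]
wrist_force: [-4.9, -0.1, 13.3]
grip_width: 0.0228
grip_force: 101.4
```

```bash
sed -i 's/CX,CY,CA=.5460/CX,CY,CA=.5480/' h.py; python3 - <<'E'
from h import *
go(*case(-.07,-.068),.174,.032+np.pi/2)
E
```

```text
t 11.3 tcp [ 0.4795 -0.0894  0.1758] head 1.603 tilt 0.000 f [-4.9 -0.1 13.3] grip 0.0228 101 | rz 0.000 shift cm [-1.73  0.02  0.18]
```

Request:
apply_moves:
  motion:
    - {"rot": [0, 0, 0], "delta_pos": [0, 0, 0.1], "jaw": 1.5}
    - {"rot": [0, 0, 0], "delta_pos": [0, 0, 0.1], "jaw": 1.5}
    - {"rot": [0, 0, 0], "delta_pos": [0, 0, 0.1], "jaw": 1.5}
    - {"rot": [0, 0, 0], "delta_pos": [0, 0, 0.1], "jaw": 1.5}
    - {"rot": [0, 0, 0], "delta_pos": [0, 0, 0], "jaw": 1.5}

```text
t: 11.8
tcp_pos: [0.4796, -0.0894, 0.1737]
eef_rot: [0.001, 0.696, 0.719, 0.0]
wrist_force: [-8.0, 1.7, 25.9]
grip_width: 0.0227
grip_force: 103.3
```

Request:
apply_moves:
  motion:
    - {"rot": [0, 0, 0], "delta_pos": [-0.6, 0, 0], "jaw": 1.5}
    - {"rot": [0, 0, 0], "delta_pos": [-0.6, 0, 0], "jaw": 1.5}
    - {"rot": [0, 0, 0], "delta_pos": [-0.6, 0, 0], "jaw": 1.5}
    - {"rot": [0, 0, 0], "delta_pos": [0, 0, 0], "jaw": 1.5}
    - {"rot": [0, 0, 0], "delta_pos": [0.8, 0, 0], "jaw": 1.5}
    - {"rot": [0, 0, 0], "delta_pos": [1, 0, 0], "jaw": 1.5}
    - {"rot": [0, 0, 0], "delta_pos": [1, 0, 0], "jaw": 1.5}
    - {"rot": [0, 0, 0], "delta_pos": [1, 0, 0], "jaw": 1.5}

```text
t: 12.6
tcp_pos: [0.4792, -0.0712, 0.1737]
eef_rot: [0.002, 0.695, 0.719, -0.001]
wrist_force: [-8.8, -6.2, 23.0]
grip_width: 0.0232
grip_force: 102.8
```

Request:
apply_moves:
  motion:
    - {"rot": [0, 0, 0], "delta_pos": [0.8, 0, 0.1], "jaw": 1.5}
    - {"rot": [0, 0, 0], "delta_pos": [0.8, 0, 0.1], "jaw": 1.5}
    - {"rot": [0, 0, 0], "delta_pos": [0.9, 0, 0], "jaw": 1.5}
    - {"rot": [0, 0, 0], "delta_pos": [0.9, 0, 0], "jaw": 1.5}
    - {"rot": [0, 0, 0], "delta_pos": [0.9, 0, 0], "jaw": 1.5}
    - {"rot": [0, 0, 0], "delta_pos": [0.9, 0, 0], "jaw": 1.5}
    - {"rot": [0, 0, 0], "delta_pos": [0.9, 0, 0], "jaw": 1.5}
    - {"rot": [0, 0, 0], "delta_pos": [0.9, 0, 0], "jaw": 1.5}
    - {"rot": [0, 0, 0], "delta_pos": [0.9, 0, 0], "jaw": 1.5}
    - {"rot": [0, 0, 0], "delta_pos": [0.9, 0, 0], "jaw": 1.5}
    - {"rot": [0, 0, 0], "delta_pos": [0.9, 0, 0], "jaw": 1.5}
    - {"rot": [0, 0, 0], "delta_pos": [0.3, 0, 0], "jaw": 1.5}

```text
t: 13.8
tcp_pos: [0.4759, 0.0305, 0.1735]
eef_rot: [0.002, 0.695, 0.719, 0.001]
wrist_force: [-12.0, -0.8, 39.6]
grip_width: 0.0234
grip_force: 104.9
```

```bash
python3 - <<'E'
from h import *
go(*case(-.07,.068),.1735,.032+np.pi/2)
E
```

```text
t 13.8 tcp [0.4759 0.0305 0.1735] head 1.604 tilt 0.003 f [-12.   -0.8  39.6] grip 0.0234 105 | rz 0.002 shift cm [-0.13 -0.   -0.  ]
```

Request:
apply_moves:
  motion:
    - {"rot": [0, 0, 0], "delta_pos": [-1.15, 0, 0], "jaw": 1.5}
    - {"rot": [0, 0, 0], "delta_pos": [-1.15, 0, 0], "jaw": 1.5}
    - {"rot": [0, 0, 0], "delta_pos": [-1.15, 0, 0], "jaw": 1.5}
    - {"rot": [0, 0, 0], "delta_pos": [-1.15, 0, 0], "jaw": 1.5}
    - {"rot": [0, 0, 0], "delta_pos": [-1.15, 0, 0], "jaw": 1.5}
    - {"rot": [0, 0, 0], "delta_pos": [-1.15, 0, 0], "jaw": 1.5}
    - {"rot": [0, 0, 0], "delta_pos": [-1.15, 0, 0], "jaw": 1.5}
    - {"rot": [0, 0, 0], "delta_pos": [-1.15, 0, 0], "jaw": 1.5}
    - {"rot": [0, 0, 0], "delta_pos": [-1.15, 0, 0], "jaw": 1.5}
    - {"rot": [0, 0, 0], "delta_pos": [-1.15, 0, 0], "jaw": 1.5}
    - {"rot": [0, 0, 0], "delta_pos": [-1.15, 0, 0], "jaw": 1.5}
    - {"rot": [0, 0, 0], "delta_pos": [-1.15, 0, 0], "jaw": 1.5}

```text
t: 15.0
tcp_pos: [0.481, -0.1079, 0.1736]
eef_rot: [0.002, 0.696, 0.718, 0.001]
wrist_force: [-9.4, 3.1, 35.4]
grip_width: 0.0228
grip_force: 104.5
```

Request:
apply_moves:
  motion:
    - {"rot": [0, 0, 0], "delta_pos": [0, 0, 0], "jaw": 1.5}
    - {"rot": [0, 0, 0], "delta_pos": [0, 0, -2], "jaw": 1.5}
    - {"rot": [0, 0, 0], "delta_pos": [0, 0, -3], "jaw": 1.5}
    - {"rot": [0, 0, 0], "delta_pos": [-3, 0, 0], "jaw": 1.5}
    - {"rot": [0, 0, 0], "delta_pos": [-4, 0, 0], "jaw": 1.5}
    - {"rot": [0, 0, 0], "delta_pos": [-4, 0, 0], "jaw": 1.5}
    - {"rot": [0, 0, 0], "delta_pos": [-4, 0, 0], "jaw": 1.5}
    - {"rot": [0, 0, 0], "delta_pos": [-4, 0, 0], "jaw": 1.5}

```text
t: 15.8
tcp_pos: [0.4864, -0.2988, 0.2181]
eef_rot: [0.0, 0.696, 0.718, 0.0]
wrist_force: [0.3, 0.2, -4.4]
grip_width: 0.0229
grip_force: 99.4
```

```bash
python3 - <<'E'
from h import *
go(.458,-.303,.22,.105)
c=cam('wrist'); save('w4',c); im,K,W=c
c=cam('scene'); save('scene2',c)
cv2.imwrite('pics/v2.png',np.hstack([cv2.resize(im,(512,384)),cv2.resize(c[0][130:250,120:210],(288,384))]))
E
```

```text
t 15.8 tcp [ 0.4864 -0.2988  0.2181] head 1.603 tilt 0.001 f [ 0.3  0.2 -4.4] grip 0.0229 99 | rz 1.498 shift cm [-2.87  0.12 -0.19]
```

View pics/v2.png

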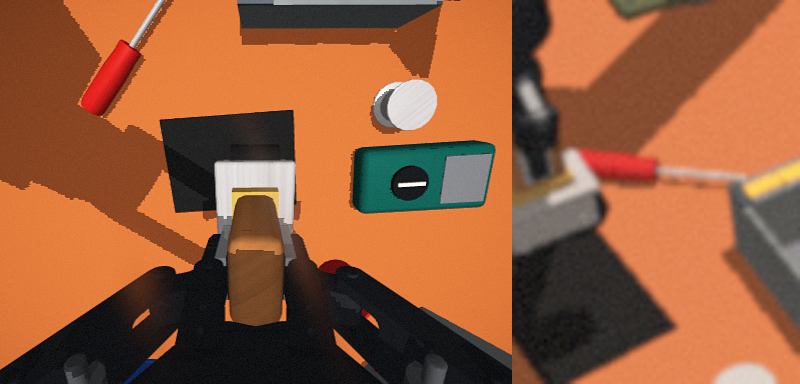

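The roller is clear of the case, over the right part of the mat. The mat is at (228,160) in the left view. I'll set the roller down in this orientation.

Request:
apply_moves:
  motion:
    - {"rot": [0, 0, 0], "delta_pos": [0, -2.9, 1], "jaw": 1.5}
    - {"rot": [0, 0, 0], "delta_pos": [0, 0, 3], "jaw": 1.5}
    - {"rot": [0, 0, 0], "delta_pos": [0, 0, 3], "jaw": 1.5}
    - {"rot": [0, 0, 0], "delta_pos": [0, 0, 2.5], "jaw": 1.5}
    - {"rot": [0, 0, 0], "delta_pos": [0, 0, 1.2], "jaw": 1.5}
    - {"rot": [0, 0, 0], "delta_pos": [0, 0, 0.6], "jaw": 1.5}
    - {"rot": [0, 0, 0], "delta_pos": [0, 0, 0.4], "jaw": 1.5}
    - {"rot": [0, 0, 0], "delta_pos": [0, 0, 0], "jaw": 1.5}
    - {"rot": [0, 0, 0], "delta_pos": [0, 0, 0], "jaw": 1.5}

```text
t: 16.8
tcp_pos: [0.4584, -0.2986, 0.1017]
eef_rot: [0.001, 0.695, 0.719, 0.0]
wrist_force: [0.0, 0.2, -4.6]
grip_width: 0.0229
grip_force: 99.9
```

Request:
apply_moves:
  motion:
    - {"rot": [0, 0, 0], "delta_pos": [0, 0, 0.1], "jaw": 1.5}
    - {"rot": [0, 0, 0], "delta_pos": [0, 0, 0.1], "jaw": 1.5}
    - {"rot": [0, 0, 0], "delta_pos": [0, 0, 0], "jaw": 1.5}

```text
t: 17.1
tcp_pos: [0.4583, -0.2989, 0.101]
eef_rot: [0.002, 0.695, 0.719, 0.0]
wrist_force: [-1.5, -0.1, 7.7]
grip_width: 0.0231
grip_force: 101.8
```

Request:
apply_moves:
  motion:
    - {"rot": [0, 0, 0], "delta_pos": [0, 0, 0], "jaw": 3}
    - {"rot": [0, 0, 0], "delta_pos": [0, 0, 0], "jaw": 5}
    - {"rot": [0, 0, 0], "delta_pos": [0, 0, 0], "jaw": 7}
    - {"rot": [0, 0, 0], "delta_pos": [0, 0, 0], "jaw": 7}
    - {"rot": [0, 0, 0], "delta_pos": [0, 0, -2], "jaw": 7}
    - {"rot": [0, 0, 0], "delta_pos": [0, 0, -3], "jaw": 7}
    - {"rot": [0, 0, 0], "delta_pos": [0, 0, -4], "jaw": 7}
    - {"rot": [0, 0, 0], "delta_pos": [0, 0, -4], "jaw": 7}

```text
t: 17.9
tcp_pos: [0.4571, -0.2977, 0.2294]
eef_rot: [-0.001, 0.695, 0.719, -0.0]
wrist_force: [0.5, 0.3, -0.1]
grip_width: 0.07
grip_force: 0.0
```

Request:
apply_moves:
  motion:
    - {"rot": [0, 0, 0], "delta_pos": [4.56, 1.09, 0], "jaw": 7}
    - {"rot": [0, 0, 0], "delta_pos": [4.56, 1.09, 0], "jaw": 7}
    - {"rot": [0, 0, 0], "delta_pos": [4.56, 1.09, 0], "jaw": 7}
    - {"rot": [0, 0, 0], "delta_pos": [4.56, 1.09, 0], "jaw": 7}
    - {"rot": [0, 0, 0], "delta_pos": [4.56, 1.09, 0], "jaw": 7}
    - {"rot": [0, 0, 0], "delta_pos": [4.56, 1.09, 0], "jaw": 7}
    - {"rot": [0, 0, 0], "delta_pos": [4.56, 1.09, 0], "jaw": 7}
    - {"rot": [0, 0, 0], "delta_pos": [4.56, 1.09, 0], "jaw": 7}
    - {"rot": [0, 0, 0], "delta_pos": [4.56, 1.09, 0], "jaw": 7}
    - {"rot": [0, 0, 0], "delta_pos": [4.56, 1.09, 0], "jaw": 7}
    - {"rot": [0, 0, 0], "delta_pos": [4.56, 1.09, 0], "jaw": 7}
    - {"rot": [0, 0, 0], "delta_pos": [2.5, 1, 0], "jaw": 7}

```text
t: 19.1
tcp_pos: [0.57, 0.2363, 0.2284]
eef_rot: [-0.0, 0.695, 0.719, 0.0]
wrist_force: [0.0, -1.0, 0.4]
grip_width: 0.0697
grip_force: 0.0
```

```bash
python3 - <<'E'
from h import *
go(.5715,.252,.061,.093+np.pi/2)
c=cam('wrist'); save('w5',c); t=cam('top'); save('top2',t)
cv2.imwrite('pics/v3.png',np.hstack([c[0],cv2.resize(t[0][160:352,90:234],(288,384))]))
print(proj(c[1],c[2],(.5715,.252,.028)))
E
```

```text
t 19.1 tcp [0.57   0.2363 0.2284] head 1.606 tilt 0.001 f [ 0.  -1.   0.4] grip 0.0697 0 | rz -0.058 shift cm [ 1.55  0.29 16.74]
[256.71517502 155.55630239]
```

View pics/v3.png

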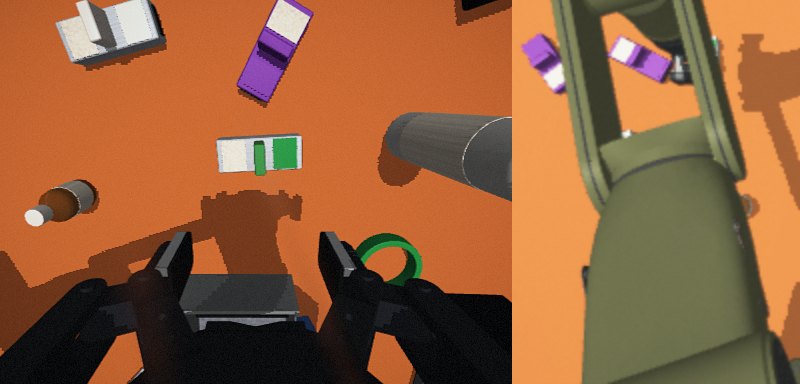

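The green module sits at about (260,154), nearly level, with its fin upright. The purple look-alike is well behind it at (275,50). The white module is at (111,30), and the spray can is clear on the right.

```bash
python3 - <<'E'
from h import *
im,K,W=load('w5')
B=lambda l,z: np.array([back(K,W,q,z) for q in l])
p=B([(218,141),(301,137),(302,168),(219,173)],.028); print('green',p.mean(0),[np.linalg.norm(p[i]-p[(i+1)%4]).round(3) for i in range(4)]); d=p[1]+p[2]-p[0]-p[3]; print(np.arctan2(d[1],d[0]))
print('fin top',B([(259,142),(259,174)],.061))
t=load('top0'); print('spray',back(t[1],t[2],(187,147),0))
x,y=p.mean(0)[:2]; go(x,y,.059,np.arctan2(d[1],d[0])+np.pi/2)
E
```

```text
green [0.57523977 0.25276283 0.028     ] [np.float64(0.096), np.float64(0.037), np.float64(0.1), np.float64(0.038)]
0.09061671733606236
fin top [[0.57293006 0.27255161 0.061     ]
 [0.57430207 0.23816028 0.061     ]]
spray [0.74112647 0.26586671 0.        ]
t 19.2 tcp [0.5711 0.2365 0.2282] head 1.608 tilt 0.002 f [ 0.8  0.2 -0.1] grip 0.0703 0 | rz -0.054 shift cm [ 1.58  0.56 16.92]
```

Request:
apply_moves:
  motion:
    - {"rot": [0, 0, -0.055], "delta_pos": [0, 0, 0], "jaw": 6}
    - {"rot": [0, 0, 0], "delta_pos": [1.65, 0.45, 3], "jaw": 6}
    - {"rot": [0, 0, 0], "delta_pos": [0, 0, 4], "jaw": 6}
    - {"rot": [0, 0, 0], "delta_pos": [0, 0, 4], "jaw": 6}
    - {"rot": [0, 0, 0], "delta_pos": [0, 0, 3], "jaw": 5}
    - {"rot": [0, 0, 0], "delta_pos": [0, 0, 2], "jaw": 4}
    - {"rot": [0, 0, 0], "delta_pos": [0, 0, 0.9], "jaw": 4}
    - {"rot": [0, 0, 0], "delta_pos": [0, 0, 0], "jaw": 2}
    - {"rot": [0, 0, 0], "delta_pos": [0, 0, 0], "jaw": 0.8}
    - {"rot": [0, 0, 0], "delta_pos": [0, 0, 0], "jaw": 0.8}
    - {"rot": [0, 0, 0], "delta_pos": [0, 0, 0], "jaw": 0.8}
    - {"rot": [0, 0, 0], "delta_pos": [0, 0, 0], "jaw": 0.8}
  squeeze: 80

```text
t: 20.4
tcp_pos: [0.5736, 0.2495, 0.0607]
eef_rot: [0.0, 0.675, 0.738, 0.001]
wrist_force: [-0.4, -0.7, 1.6]
grip_width: 0.011
grip_force: 79.2
```

```bash
python3 - <<'E'
from h import *
print(case(.0125,-.0255),case(.0125,.0255))
go(*case(.0125,-.0255),.2,CA+np.pi/2)
E
```

```text
(np.float64(0.5613094612892449), np.float64(-0.06158701337724547)) (np.float64(0.5596777398029846), np.float64(-0.010613123149097525))
t 20.4 tcp [0.5736 0.2495 0.0607] head 1.659 tilt 0.002 f [-0.4 -0.7  1.6] grip 0.0110 79 | rz 0.056 shift cm [-31.05  -2.23 -13.93]
```

Request:
apply_moves:
  motion:
    - {"rot": [0, 0, 0], "delta_pos": [0, 0, -2], "jaw": 0.8}
    - {"rot": [0, 0, 0], "delta_pos": [0, 0, -4], "jaw": 0.8}
    - {"rot": [0, 0, 0], "delta_pos": [0, 0, -4], "jaw": 0.8}
    - {"rot": [0, 0, 0.056], "delta_pos": [0, 0, -4], "jaw": 0.8}
    - {"rot": [0, 0, 0], "delta_pos": [-4.45, -0.32, 0], "jaw": 0.8}
    - {"rot": [0, 0, 0], "delta_pos": [-4.45, -0.32, 0], "jaw": 0.8}
    - {"rot": [0, 0, 0], "delta_pos": [-4.45, -0.32, 0], "jaw": 0.8}
    - {"rot": [0, 0, 0], "delta_pos": [-4.45, -0.32, 0], "jaw": 0.8}
    - {"rot": [0, 0, 0], "delta_pos": [-4.45, -0.32, 0], "jaw": 0.8}
    - {"rot": [0, 0, 0], "delta_pos": [-4.45, -0.32, 0], "jaw": 0.8}
    - {"rot": [0, 0, 0], "delta_pos": [-4.45, -0.32, 0], "jaw": 0.8}
    - {"rot": [0, 0, 0], "delta_pos": [0, 0, 0], "jaw": 0.8}

```text
t: 21.6
tcp_pos: [0.5605, -0.0682, 0.2002]
eef_rot: [0.001, 0.698, 0.716, -0.001]
wrist_force: [0.4, 0.5, -2.4]
grip_width: 0.0107
grip_force: 78.8
```

```bash
python3 - <<'E'
from h import *
c=cam('wrist'); save('w6',c); im,K,W=c
go(*case(.0125,-.0255),.066,CA+np.pi/2)
im=im.copy()
for y in (-.051,0,.051):
  for e in (-.002,.002):
    a,b=[tuple(proj(K,W,(*case(x,y+e),.023)).astype(int)) for x in (-.055,.08)]; cv2.line(im,a,b,(0,0,255),1)
cv2.imwrite('pics/w6b.png',cv2.resize(im,(768,576),interpolation=cv2.INTER_CUBIC))
E
```

```text
t 21.6 tcp [ 0.5604 -0.0655  0.2001] head 1.598 tilt 0.001 f [ 0.5 -0.1 -2.5] grip 0.0100 79 | rz -0.005 shift cm [ 0.39  0.1  13.41]
```

View pics/w6b.png

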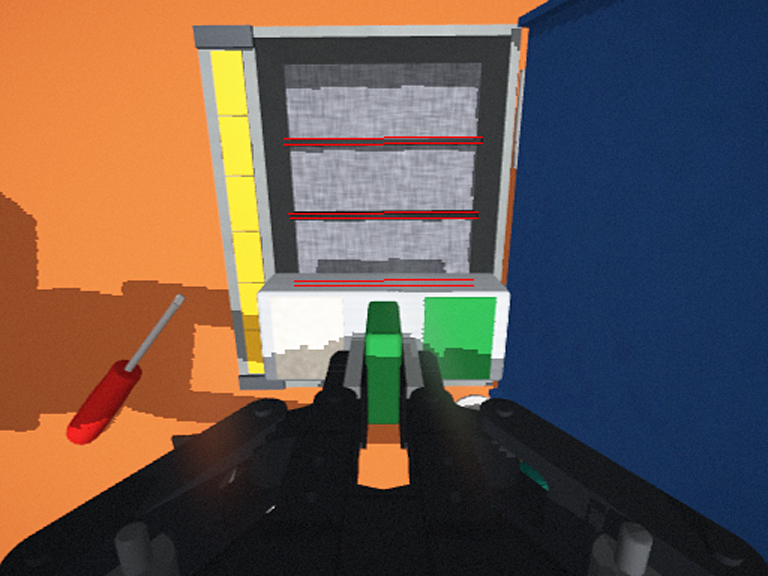

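The overlay lies on the dividers. The held module's top face has its far edge at v≈292 (259–510), near edge v≈381. The strip sections look even.

```bash
python3 - <<'E'
from h import *
im,K,W=load('w6'); z=.2001-.0607+.028
p=np.array([back(K,W,(a/1.5,b/1.5),z) for a,b in [(259,292.5),(510,291.5),(490,381),(263,381)]]); print(p.round(4))
m=(p[0]+p[1])/2; n=(p[2]+p[3])/2; print('far mid',m,'near',n,'dir',(p[1]-p[0])/np.linalg.norm(p[1]-p[0]))
print('bay centre',case(.0125,-.0255))
E
```

```text
[[ 0.5119 -0.0457  0.1674]
 [ 0.6096 -0.0427  0.1674]
 [ 0.606  -0.0825  0.1674]
 [ 0.511  -0.0849  0.1674]]
far mid [ 0.56072455 -0.04423404  0.1674    ] near [ 0.55850996 -0.08369938  0.1674    ] dir [0.99952533 0.03080756 0.        ]
bay centre (np.float64(0.5613094612892449), np.float64(-0.06158701337724547))
```

Request:
apply_moves:
  motion:
    - {"rot": [0, 0, -0.004], "delta_pos": [0.25, 0, 0], "jaw": 0.8}
    - {"rot": [0, 0, 0], "delta_pos": [0, 0, 3], "jaw": 0.8}
    - {"rot": [0, 0, 0], "delta_pos": [0, 0, 3], "jaw": 0.8}
    - {"rot": [0, 0, 0], "delta_pos": [0, 0, 3], "jaw": 0.8}
    - {"rot": [0, 0, 0], "delta_pos": [0, 0, 1.5], "jaw": 0.8}
    - {"rot": [0, 0, 0], "delta_pos": [0, 0, 0.8], "jaw": 0.8}
    - {"rot": [0, 0, 0], "delta_pos": [0, 0, 0.8], "jaw": 0.8}
    - {"rot": [0, 0, 0], "delta_pos": [0, 0, 0.8], "jaw": 0.8}
    - {"rot": [0, 0, 0], "delta_pos": [0, 0, 0.4], "jaw": 0.8}
    - {"rot": [0, 0, 0], "delta_pos": [0, 0, 0], "jaw": 0.8}

```text
t: 22.65
tcp_pos: [0.5617, -0.0654, 0.0749]
eef_rot: [0.006, 0.692, 0.721, -0.002]
wrist_force: [-16.6, -20.0, 49.4]
grip_width: 0.0104
grip_force: 99.0
```

Request:
apply_moves:
  motion:
    - {"rot": [0, 0, 0], "delta_pos": [0, 0, -2], "jaw": 0.8}
    - {"rot": [0, 0, 0], "delta_pos": [0, 0, -2], "jaw": 0.8}
    - {"rot": [0, 0, 0], "delta_pos": [0, 0, -2], "jaw": 0.8}
    - {"rot": [0, 0, 0], "delta_pos": [0, 0, 0], "jaw": 0.8}
    - {"rot": [0, 0, 0], "delta_pos": [0, 0, 0], "jaw": 0.8}

```text
t: 23.15
tcp_pos: [0.5612, -0.0596, 0.1274]
eef_rot: [0.001, 0.694, 0.72, 0.001]
wrist_force: [0.5, 0.3, -1.7]
grip_width: 0.0107
grip_force: 91.4
```

```bash
python3 - <<'E'
from h import *
c=cam('wrist'); save('w7',c); im,K,W=c
go(*case(.0125,-.0255),.066,CA+np.pi/2)
im=im.copy()
for y in (-.051,0,.051):
  for e in (-.002,.002):
    a,b=[tuple(proj(K,W,(*case(x,y+e),.023)).astype(int)) for x in (-.055,.08)]; cv2.line(im,a,b,(0,0,255),1)
cv2.imwrite('pics/w7b.png',cv2.resize(im,(768,576),interpolation=cv2.INTER_CUBIC))
E
```

```text
t 23.2 tcp [ 0.5604 -0.0595  0.1265] head 1.607 tilt 0.000 f [-0.2 -0.1 -1.6] grip 0.0105 91 | rz 0.005 shift cm [-0.21  0.09  6.05]
```

View pics/w7b.png

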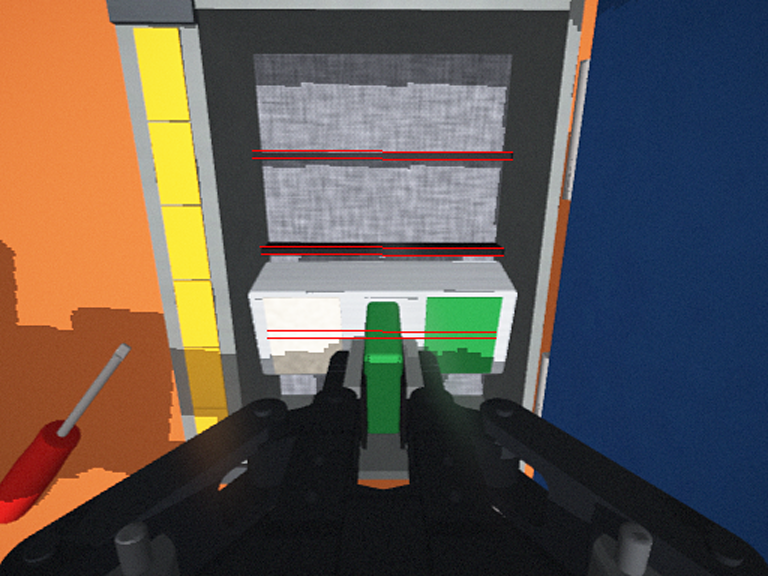

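```bash
python3 - <<'E'
from h import *
im,K,W=load('w7')
print('bay',case(.0125,-.0255))
for s in (0,.004,.008):
  z=.1265-.0607+.028+s
  p=np.array([back(K,W,(a/1.5,b/1.5),z) for a,b in [(249,293),(517,292),(500,374),(262,374)]])
  m=(p[0]+p[1])/2; n=(p[2]+p[3])/2; print(s,'far',m[:2].round(4),'near',n[:2].round(4),'w',np.linalg.norm(p[1]-p[0]).round(4),'dep',np.linalg.norm(m-n).round(4),(p[1]-p[0])[1]/.1)
  zb=z-.028
  q=np.array([back(K,W,(a/1.5,b/1.5),zb) for a,b in [(266,262),(500,262)]]); print('  bottom far edge y',q.mean(0).round(4), np.linalg.norm(q[1]-q[0]).round(4))
E
```

```text
bay (np.float64(0.5613094612892449), np.float64(-0.06158701337724547))
0 far [ 0.5607 -0.036 ] near [ 0.5612 -0.0721] w 0.105 dep 0.036 0.042369169344163016
  bottom far edge y [ 0.5606 -0.031   0.0658] 0.1061
0.004 far [ 0.5606 -0.0347] near [ 0.5611 -0.0697] w 0.1022 dep 0.0351 0.04125152955326297
  bottom far edge y [ 0.5606 -0.03    0.0698] 0.1038
0.008 far [ 0.5606 -0.0333] near [ 0.5611 -0.0674] w 0.0995 dep 0.0341 0.04013388976236293
  bottom far edge y [ 0.5605 -0.0289  0.0738] 0.1014
```

The module has pivoted about 0.15 rad in the pads (+y side up) after catching the divider. I'll tilt the tool back and re-centre.

Request:
apply_moves:
  motion:
    - {"rot": [0, 0, 0], "delta_pos": [-0.5, 0, -0.5], "jaw": 0.8}
    - {"rot": [0, -0.13, 0], "delta_pos": [0, 0, 0], "jaw": 0.8}
    - {"rot": [0, 0, 0], "delta_pos": [0, 0, 0], "jaw": 0.8}
    - {"rot": [0, 0, 0], "delta_pos": [0, 0, 0], "jaw": 0.8}
    - {"rot": [0, 0, 0], "delta_pos": [0, 0, 0], "jaw": 0.8}
    - {"rot": [0, 0, 0], "delta_pos": [0, 0, 0], "jaw": 0.8}

```text
t: 23.8
tcp_pos: [0.5607, -0.0658, 0.1314]
eef_rot: [0.046, 0.693, 0.718, -0.045]
wrist_force: [0.0, -0.7, -2.2]
grip_width: 0.0107
grip_force: 91.3
```

```bash
python3 - <<'E'
from h import *
c=cam('wrist'); save('w8',c); im,K,W=c
go(*case(.0125,-.0255),.066,CA+np.pi/2)
im=im.copy()
for y in (-.051,0,.051):
  for e in (-.002,.002):
    a,b=[tuple(proj(K,W,(*case(x,y+e),.023)).astype(int)) for x in (-.055,.08)]; cv2.line(im,a,b,(0,0,255),1)
cv2.imwrite('pics/w8b.png',cv2.resize(im[120:320,100:400],(800,533),interpolation=cv2.INTER_CUBIC))
E
```

```text
t 23.9 tcp [ 0.5607 -0.0658  0.1316] head 1.606 tilt 0.129 f [-0.3  1.  -1.6] grip 0.0105 91 | rz 0.003 shift cm [0.42 0.08 6.56]
```

View pics/w8b.png

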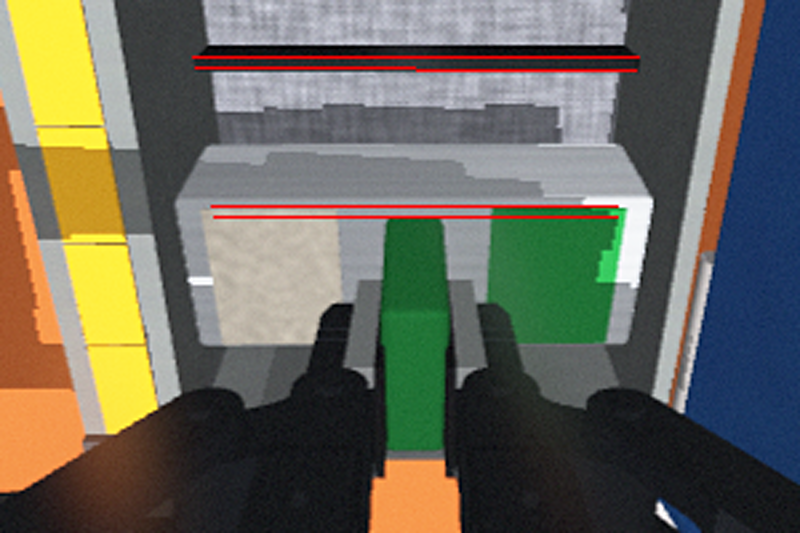

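The module sits in front of the middle divider. Visible corners: (178,203), (652,197), (630,342), (203,343), and bottom far (207,145), (618,143). I'll fit its pose.

```bash
python3 - <<'E'
from h import *
im,K,W=load('w8')
px=np.array([(178,203),(652,197),(630,342),(203,343),(207,145),(618,143)],float)*.375+[100,120]
o=np.array([(-50,20,28),(50,20,28),(50,-20,28),(-50,-20,28),(-50,20,0),(50,20,0)],float)/1000
ok,r,t=cv2.solvePnP(o,px,K,None,flags=cv2.SOLVEPNP_ITERATIVE)
e=cv2.projectPoints(o,r,t,K,None)[0][:,0]-px; print('res',e.round(1).tolist())
Rm=W[:3,:3].T@R.from_rotvec(r.ravel()).as_matrix(); org=W[:3,:3].T@(t.ravel()-W[:3,3])
print('origin',org.round(4),'axes',Rm.round(3).tolist())
C=(Rm@o.T).T+org; print(C.round(4).tolist()); print('bay y range at centre',case(.0125,-.0495),case(.0125,-.0015))
E
```

```text
res [[-0.3, -0.6], [0.1, 0.2], [-1.3, 0.5], [0.6, 1.6], [0.8, -0.6], [0.2, -1.1]]
origin [ 0.5608 -0.0615  0.0722] axes [[0.999, -0.041, 0.009], [0.042, 0.997, -0.068], [-0.006, 0.068, 0.998]]
[[0.5103, -0.0456, 0.1018], [0.6102, -0.0414, 0.1012], [0.6119, -0.0812, 0.0984], [0.512, -0.0854, 0.099], [0.5101, -0.0437, 0.0738], [0.61, -0.0395, 0.0732]]
bay y range at centre (np.float64(0.5620773302239556), np.float64(-0.08557472642578567)) (np.float64(0.5605415923545342), np.float64(-0.03759930032870526))
```

Request:
apply_moves:
  motion:
    - {"rot": [0, -0.04, 0], "delta_pos": [0.2, 0, 0], "jaw": 0.8}
    - {"rot": [0, 0, 0], "delta_pos": [0.34, 0, 1.97], "jaw": 0.8}
    - {"rot": [0, 0, 0], "delta_pos": [0.34, 0, 1.97], "jaw": 0.8}
    - {"rot": [0, 0, 0], "delta_pos": [0.1, 0, 0.6], "jaw": 0.8}
    - {"rot": [0, 0, 0], "delta_pos": [0.1, 0, 0.6], "jaw": 0.8}
    - {"rot": [0, 0, 0], "delta_pos": [0.07, 0, 0.4], "jaw": 0.8}
    - {"rot": [0, 0, 0], "delta_pos": [0, 0, 0], "jaw": 0.8}
    - {"rot": [0, 0, 0], "delta_pos": [0, 0, 0], "jaw": 0.8}

```text
t: 24.65
tcp_pos: [0.5611, -0.0634, 0.0757]
eef_rot: [0.061, 0.692, 0.717, -0.059]
wrist_force: [0.3, -0.1, -1.5]
grip_width: 0.0105
grip_force: 91.3
```

Request:
apply_moves:
  motion:
    - {"rot": [0, 0, 0], "delta_pos": [0.07, 0, 0.4], "jaw": 0.8}
    - {"rot": [0, 0, 0], "delta_pos": [0.07, 0, 0.4], "jaw": 0.8}
    - {"rot": [0, 0, 0], "delta_pos": [0.03, 0, 0.2], "jaw": 0.8}
    - {"rot": [0, 0, 0], "delta_pos": [0, 0, 0], "jaw": 0.8}
    - {"rot": [0, 0, 0], "delta_pos": [0, 0, 0], "jaw": 0.8}

```text
t: 25.15
tcp_pos: [0.5606, -0.0632, 0.065]
eef_rot: [0.061, 0.692, 0.717, -0.059]
wrist_force: [-0.1, 0.4, -2.0]
grip_width: 0.0104
grip_force: 91.3
```

Request:
apply_moves:
  motion:
    - {"rot": [0, 0, 0], "delta_pos": [0, 0, 0], "jaw": 3}
    - {"rot": [0, 0, 0], "delta_pos": [0, 0, 0], "jaw": 4.5}
    - {"rot": [0, 0, 0], "delta_pos": [0, 0, 0], "jaw": 4.5}
    - {"rot": [0, 0, 0], "delta_pos": [-0.34, 0, -2], "jaw": 4.5}
    - {"rot": [0, 0, 0], "delta_pos": [-0.68, 0, -4], "jaw": 4.5}
    - {"rot": [0, 0, 0], "delta_pos": [-0.68, 0, -4], "jaw": 5}
    - {"rot": [0, 0.085, 0], "delta_pos": [-0.68, 0, -4], "jaw": 6}
    - {"rot": [0, 0.085, 0], "delta_pos": [0, 0, 0], "jaw": 7}
    - {"rot": [0, 0, 0], "delta_pos": [0, 0, 0], "jaw": 7}

```text
t: 26.05
tcp_pos: [0.562, -0.0649, 0.2093]
eef_rot: [0.002, 0.695, 0.719, 0.001]
wrist_force: [0.0, 0.1, 0.2]
grip_width: 0.0701
grip_force: 0.0
```

```bash
python3 - <<'E'
from h import *
im,K,W=load('w5')
print('white fin top in w5', back(K,W,(83,4),.061))
go(.41,.372,.20,.277+np.pi/2); go(.41,.372,.20)
E
```

```text
white fin top in w5 [0.40850299 0.39134459 0.061     ]
t 26.1 tcp [ 0.562  -0.0649  0.2093] head 1.604 tilt 0.005 f [0.  0.1 0.2] grip 0.0701 0 | rz -0.244 shift cm [46.18 -2.67  0.93]
t 26.1 tcp [ 0.562  -0.0649  0.2093] head 1.604 tilt 0.005 f [0.  0.1 0.2] grip 0.0701 0 | rz 0.000 shift cm [ 44.17 -13.76   0.93]
```

Request:
apply_moves:
  motion:
    - {"rot": [0, 0, 0], "delta_pos": [4.42, -1.38, 0], "jaw": 7}
    - {"rot": [0, 0, 0], "delta_pos": [4.42, -1.38, 0], "jaw": 7}
    - {"rot": [0, 0, 0], "delta_pos": [4.42, -1.38, 0], "jaw": 7}
    - {"rot": [0, 0, 0], "delta_pos": [4.42, -1.38, 0], "jaw": 7}
    - {"rot": [0, 0, 0], "delta_pos": [4.42, -1.38, 0], "jaw": 7}
    - {"rot": [0, 0, 0], "delta_pos": [4.42, -1.38, 0], "jaw": 7}
    - {"rot": [0, 0, 0], "delta_pos": [4.42, -1.38, 0], "jaw": 7}
    - {"rot": [0, 0, 0], "delta_pos": [4.42, -1.38, 0], "jaw": 7}
    - {"rot": [0, 0, 0], "delta_pos": [4.42, -1.38, 0], "jaw": 7}
    - {"rot": [0, 0, 0], "delta_pos": [4.42, -1.38, 0], "jaw": 7}
    - {"rot": [0, 0, -0.122], "delta_pos": [0, 0, 0], "jaw": 7}
    - {"rot": [0, 0, -0.122], "delta_pos": [0, 0, 0], "jaw": 7}

```text
t: 27.25
tcp_pos: [0.4048, 0.3749, 0.2053]
eef_rot: [0.001, 0.598, 0.801, -0.002]
wrist_force: [0.1, 0.3, -0.9]
grip_width: 0.0704
grip_force: 0.0
```

Request:
apply_moves:
  motion:
    - {"rot": [0, 0, 0], "delta_pos": [0, 0, 0], "jaw": 7}
    - {"rot": [0, 0, 0], "delta_pos": [0, 0, 0], "jaw": 7}
    - {"rot": [0, 0, 0], "delta_pos": [0, 0, 0], "jaw": 7}

```text
t: 27.55
tcp_pos: [0.4067, 0.3733, 0.2065]
eef_rot: [0.0, 0.603, 0.798, -0.001]
wrist_force: [0.1, 0.3, 0.0]
grip_width: 0.0703
grip_force: 0.0
```

```bash
python3 - <<'E'
from h import *
c=cam('wrist'); save('w9',c); im,K,W=c
t=cam('scene'); save('scene3',t)
go(.41,.372,.059,.277+np.pi/2)
cv2.imwrite('pics/v4.png',np.hstack([cv2.resize(im[40:340,56:456],(480,360)),cv2.resize(t[0][140:260,170:277],(320,360))]))
E
```

```text
t 27.6 tcp [0.407  0.3733 0.2069] head 1.849 tilt 0.001 f [-0.1  0.1  0.8] grip 0.0702 0 | rz 0.001 shift cm [-0.21  0.25 14.79]
```

View pics/v4.png

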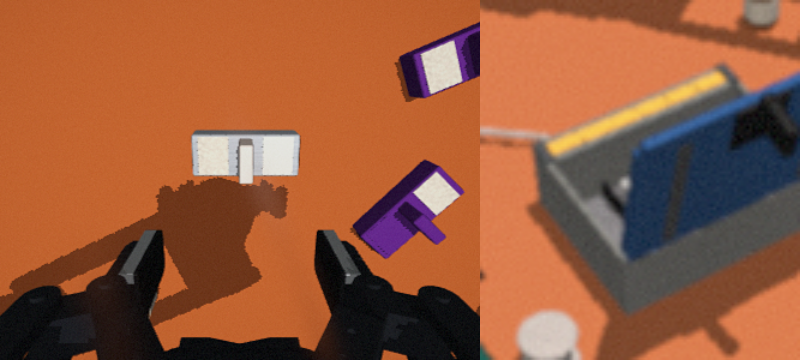

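The white module is aligned: top face (193,135)–(300,175), fin at u≈246. The strip looks evenly flush in the scene view.

```bash
python3 - <<'E'
from h import *
im,K,W=load('w9')
px=np.array([(192,136),(299,135),(300,174),(195,175)])*.8333+[56,40]
p=np.array([back(K,W,q,.028) for q in px]); print(p.mean(0).round(4),[np.linalg.norm(p[i]-p[(i+1)%4]).round(4) for i in range(4)]); d=p[1]+p[2]-p[0]-p[3]; a=np.arctan2(d[1],d[0]); print(a)
f=np.array([back(K,W,np.array(q)*.8333+[56,40],.061) for q in [(246,141),(246,183)]]); print('fin',f)
x,y=p.mean(0)[:2]; go(x,y,.059,.277+np.pi/2)
E
```

```text
[0.4122 0.3787 0.028 ] [np.float64(0.0977), np.float64(0.0373), np.float64(0.0995), np.float64(0.0373)]
0.28758508817285144
fin [[0.40555411 0.39760788 0.061     ]
 [0.41568072 0.3629276  0.061     ]]
t 27.6 tcp [0.407  0.3733 0.2069] head 1.849 tilt 0.001 f [-0.1  0.1  0.8] grip 0.0702 0 | rz 0.001 shift cm [ 0.37  0.65 14.79]
```

Request:
apply_moves:
  motion:
    - {"rot": [0, 0, 0], "delta_pos": [0.45, 0.5, 2], "jaw": 6}
    - {"rot": [0, 0, 0], "delta_pos": [0, 0, 4], "jaw": 6}
    - {"rot": [0, 0, 0], "delta_pos": [0, 0, 4], "jaw": 6}
    - {"rot": [0, 0, 0], "delta_pos": [0, 0, 2.5], "jaw": 5}
    - {"rot": [0, 0, 0], "delta_pos": [0, 0, 1.4], "jaw": 4}
    - {"rot": [0, 0, 0], "delta_pos": [0, 0, 0.9], "jaw": 4}
    - {"rot": [0, 0, 0], "delta_pos": [0, 0, 0], "jaw": 2}
    - {"rot": [0, 0, 0], "delta_pos": [0, 0, 0], "jaw": 0.8}
    - {"rot": [0, 0, 0], "delta_pos": [0, 0, 0], "jaw": 0.8}
    - {"rot": [0, 0, 0], "delta_pos": [0, 0, 0], "jaw": 0.8}
    - {"rot": [0, 0, 0], "delta_pos": [0, 0, 0], "jaw": 0.8}
    - {"rot": [0, 0, 0], "delta_pos": [0, 0, 0], "jaw": 0.8}
  squeeze: 100

```text
t: 28.85
tcp_pos: [0.4109, 0.3798, 0.0599]
eef_rot: [0.0, 0.602, 0.799, 0.001]
wrist_force: [1.2, -0.3, 3.1]
grip_width: 0.0102
grip_force: 98.0
```

```bash
python3 - <<'E'
from h import *
go(*case(.0125,.0255),.2,CA+np.pi/2)
E
```

```text
t 28.9 tcp [0.4109 0.3798 0.0599] head 1.851 tilt 0.002 f [ 1.2 -0.3  3.1] grip 0.0102 98 | rz 0.248 shift cm [-39.5   13.62 -14.01]
```

Request:
apply_moves:
  motion:
    - {"rot": [0, 0, 0], "delta_pos": [0, 0, -4], "jaw": 0.8}
    - {"rot": [0, 0, 0.124], "delta_pos": [0, 0, -5], "jaw": 0.8}
    - {"rot": [0, 0, 0.124], "delta_pos": [0, 0, -5], "jaw": 0.8}
    - {"rot": [0, 0, 0], "delta_pos": [-4.39, 1.51, 0], "jaw": 0.8}
    - {"rot": [0, 0, 0], "delta_pos": [-4.39, 1.51, 0], "jaw": 0.8}
    - {"rot": [0, 0, 0], "delta_pos": [-4.39, 1.51, 0], "jaw": 0.8}
    - {"rot": [0, 0, 0], "delta_pos": [-4.39, 1.51, 0], "jaw": 0.8}
    - {"rot": [0, 0, 0], "delta_pos": [-4.39, 1.51, 0], "jaw": 0.8}
    - {"rot": [0, 0, 0], "delta_pos": [-4.39, 1.51, 0], "jaw": 0.8}
    - {"rot": [0, 0, 0], "delta_pos": [-4.39, 1.51, 0], "jaw": 0.8}
    - {"rot": [0, 0, 0], "delta_pos": [-4.39, 1.51, 0], "jaw": 0.8}
    - {"rot": [0, 0, 0], "delta_pos": [-4.39, 1.51, 0], "jaw": 0.8}

```text
t: 30.05
tcp_pos: [0.5589, -0.0129, 0.199]
eef_rot: [-0.0, 0.696, 0.718, -0.0]
wrist_force: [0.6, -0.0, -2.5]
grip_width: 0.0104
grip_force: 98.1
```

Request:
apply_moves:
  motion:
    - {"rot": [0, 0, 0], "delta_pos": [0, 0, 2.5], "jaw": 0.8}
    - {"rot": [0, 0, 0], "delta_pos": [0, 0, 2.5], "jaw": 0.8}
    - {"rot": [0, 0, 0], "delta_pos": [0, 0, 0], "jaw": 0.8}
    - {"rot": [0, 0, 0], "delta_pos": [0, 0, 0], "jaw": 0.8}
    - {"rot": [0, 0, 0], "delta_pos": [0, 0, 0], "jaw": 0.8}
    - {"rot": [0, 0, 0], "delta_pos": [0, 0, 0], "jaw": 0.8}

```text
t: 30.65
tcp_pos: [0.5598, -0.0108, 0.1505]
eef_rot: [0.001, 0.695, 0.719, 0.001]
wrist_force: [0.3, -0.3, -1.3]
grip_width: 0.0103
grip_force: 97.9
```

```bash
python3 - <<'E'
from h import *
c=cam('wrist'); save('w10',c); im,K,W=c
go(*case(.0125,.0255),.066,CA+np.pi/2)
im=im.copy()
for y in (-.051,0,.051):
  for e in (-.002,.002):
    a,b=[tuple(proj(K,W,(*case(x,y+e),.023)).astype(int)) for x in (-.055,.08)]; cv2.line(im,a,b,(0,0,255),1)
cv2.imwrite('pics/w10b.png',cv2.resize(im[30:330,56:456],(800,600),interpolation=cv2.INTER_CUBIC))
E
```

```text
t 30.7 tcp [ 0.5597 -0.0108  0.1504] head 1.603 tilt 0.003 f [-0.6 -0.1 -1.4] grip 0.0105 98 | rz 0.001 shift cm [ 0.02 -0.    8.44]
```

View pics/w10b.png

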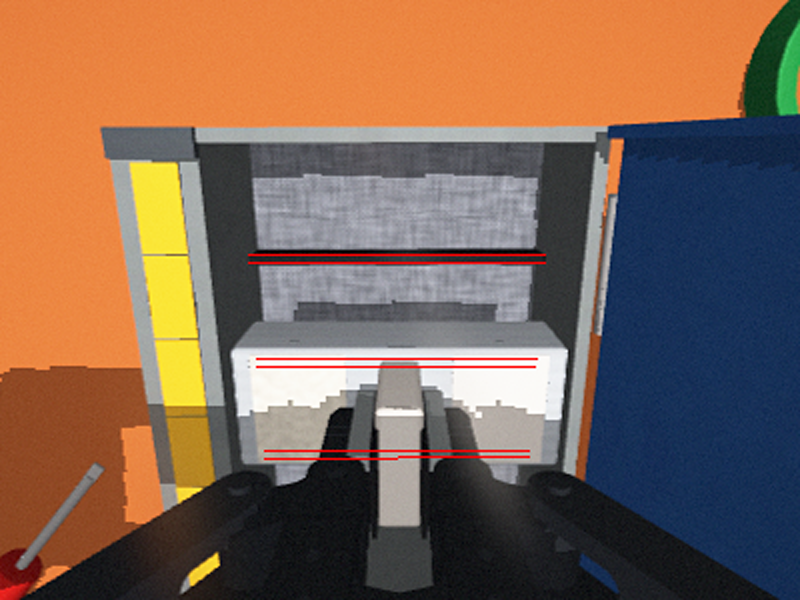

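```bash
python3 - <<'E'
from h import *
im,K,W=load('w10')
px=np.array([(232,351),(568,348),(558,462),(245,465),(254,322),(542,321)],float)*.5+[56,30]
o=np.array([(-50,20,28),(50,20,28),(50,-20,28),(-50,-20,28),(-50,20,0),(50,20,0)],float)/1000
ok,r,t=cv2.solvePnP(o,px,K,None)
e=cv2.projectPoints(o,r,t,K,None)[0][:,0]-px; print('res',e.round(1).tolist())
Rm=W[:3,:3].T@R.from_rotvec(r.ravel()).as_matrix(); org=W[:3,:3].T@(t.ravel()-W[:3,3])
print('origin',org.round(4),'axes',Rm.round(3).tolist())
q=np.array([back(K,W,(56+x/2,30+v/2),.023) for x in(250,545) for v in (250,263)]); print('divider y',q.round(4).tolist(),case(0.012,.051))
C=(Rm@o.T).T+org; print(C.round(4).tolist()); print('bay ctr',case(.0125,.0255))
E
```

```text
res [[0.5, -0.3], [-0.2, -0.3], [-0.8, 0.8], [-0.1, 1.2], [0.5, -0.5], [0.2, -1.1]]
origin [ 0.5607 -0.0134  0.088 ] axes [[0.999, -0.036, 0.013], [0.036, 0.999, -0.001], [-0.013, 0.001, 1.0]]
divider y [[0.492, 0.0167, 0.023], [0.4917, 0.0107, 0.023], [0.6261, 0.0211, 0.023], [0.6268, 0.0151, 0.023]] (np.float64(0.5583621350380098), np.float64(0.014857824695503306))
[[0.5104, 0.0047, 0.1167], [0.6103, 0.0083, 0.1154], [0.6117, -0.0317, 0.1153], [0.5118, -0.0352, 0.1167], [0.51, 0.0047, 0.0887], [0.6099, 0.0083, 0.0874]]
bay ctr (np.float64(0.5596777398029846), np.float64(-0.010613123149097525))
```

Request:
apply_moves:
  motion:
    - {"rot": [0, 0, 0], "delta_pos": [0.2, 0, 0], "jaw": 0.8}
    - {"rot": [0, 0, 0], "delta_pos": [0, 0, 2.5], "jaw": 0.8}
    - {"rot": [0, 0, 0], "delta_pos": [0, 0, 2.5], "jaw": 0.8}
    - {"rot": [0, 0, 0], "delta_pos": [0, 0, 1], "jaw": 0.8}
    - {"rot": [0, 0, 0], "delta_pos": [0, 0, 0.5], "jaw": 0.8}
    - {"rot": [0, 0, 0], "delta_pos": [0, 0, 0.3], "jaw": 0.8}
    - {"rot": [0, 0, 0], "delta_pos": [0, 0, 0.3], "jaw": 0.8}
    - {"rot": [0, 0, 0], "delta_pos": [0, 0, 0], "jaw": 0.8}
    - {"rot": [0, 0, 0], "delta_pos": [0, 0, 0], "jaw": 0.8}

```text
t: 31.6
tcp_pos: [0.5593, -0.0092, 0.0787]
eef_rot: [0.0, 0.696, 0.718, 0.0]
wrist_force: [0.5, -0.8, -1.6]
grip_width: 0.0102
grip_force: 98.1
```

Request:
apply_moves:
  motion:
    - {"rot": [0, 0, 0], "delta_pos": [0, 0, 0.5], "jaw": 0.8}
    - {"rot": [0, 0, 0], "delta_pos": [0, 0, 0.5], "jaw": 0.8}
    - {"rot": [0, 0, 0], "delta_pos": [0, 0, 0.3], "jaw": 0.8}
    - {"rot": [0, 0, 0], "delta_pos": [0, 0, 0], "jaw": 0.8}
    - {"rot": [0, 0, 0], "delta_pos": [0, 0, 0], "jaw": 0.8}

```text
t: 32.1
tcp_pos: [0.5587, -0.0091, 0.0649]
eef_rot: [-0.0, 0.696, 0.718, -0.0]
wrist_force: [-0.5, -0.2, -0.8]
grip_width: 0.0102
grip_force: 98.3
```

Request:
apply_moves:
  motion:
    - {"rot": [0, 0, 0], "delta_pos": [0, 0, 0], "jaw": 3}
    - {"rot": [0, 0, 0], "delta_pos": [0, 0, 0], "jaw": 4.5}
    - {"rot": [0, 0, 0], "delta_pos": [0, 0, 0], "jaw": 4.5}
    - {"rot": [0, 0, 0], "delta_pos": [0, 0, -2], "jaw": 4.5}
    - {"rot": [0, 0, 0], "delta_pos": [0, 0, -4], "jaw": 5}
    - {"rot": [0, 0, 0], "delta_pos": [0, 0, -4], "jaw": 6}
    - {"rot": [0, 0, 0], "delta_pos": [-4.5, 0, -2], "jaw": 6}
    - {"rot": [0, 0, 0], "delta_pos": [-4.5, 0, -2], "jaw": 6}
    - {"rot": [0, 0, 0], "delta_pos": [-4, 0, -2], "jaw": 6}
    - {"rot": [0, 0, 0], "delta_pos": [-2, 0, -2], "jaw": 6}
    - {"rot": [0, 0, 0], "delta_pos": [0, 0, 0], "jaw": 6}
    - {"rot": [0, 0, 0], "delta_pos": [0, 0, 0], "jaw": 6}

```text
t: 33.3
tcp_pos: [0.5634, -0.1591, 0.2452]
eef_rot: [-0.0, 0.696, 0.718, 0.0]
wrist_force: [0.2, 0.8, -0.3]
grip_width: 0.06
grip_force: 0.0
```

```bash
python3 - <<'E'
from h import *
c=cam('wrist'); save('w11',c); im,K,W=c
go(*case(.0125,-.0255),.25,CA)
# rectified case-frame views (2 px/mm) at z=.033 (module top) and .076 (strip)
def rect(z,x0,x1,y0,y1,s=1000):
    cs=[(x0,y0),(x1,y0),(x1,y1),(x0,y1)]
    src=np.float32([proj(K,W,(*case(x,y),z)) for x,y in cs])
    dst=np.float32([((x-x0)*s,(y-y0)*s) for x,y in cs])
    return cv2.warpPerspective(im,cv2.getPerspectiveTransform(src,dst),(int((x1-x0)*s),int((y1-y0)*s)))
m=rect(.033,-.055,.08,-.055,.055)
h=cv2.cvtColor(m,cv2.COLOR_BGR2HSV); g=(h[...,0]>50)&(h[...,0]<80)&(h[...,1]>100)
ys,xs=np.where(g); print('green patch case x,y mm: %.0f..%.0f  %.0f..%.0f'%(xs.min()-55,xs.max()-55,ys.min()-55,ys.max()-55), np.percentile(xs,[2,98])-55,np.percentile(ys,[2,98])-55)
print('col profiles along y (-55..55), grey/2mm'); gr=cv2.cvtColor(m,cv2.COLOR_BGR2GRAY)
for x in (-25,40): print(x,gr[::2,x+53:x+58].mean(1).astype(int).tolist())
print('row profiles along x at y=-37,14,36'); 
for y in (-37,14,36): print(y,gr[y+53:y+57,::3].mean(0).astype(int).tolist())
E
```

```text
t 33.4 tcp [ 0.5629 -0.1582  0.2444] head 1.602 tilt 0.002 f [ 0.1 -0.1 -0.4] grip 0.0601 0 | rz 1.570 shift cm [ 0.15 -9.67 -0.56]
green patch case x,y mm: 7..75  -41..45 [ 7. 56.] [-40.  -4.]
col profiles along y (-55..55), grey/2mm
-25 [97, 70, 61, 91, 84, 82, 177, 251, 248, 248, 249, 249, 249, 249, 249, 248, 250, 249, 248, 250, 248, 247, 248, 249, 249, 251, 72, 74, 82, 85, 73, 220, 248, 246, 247, 248, 248, 249, 247, 248, 248, 249, 248, 248, 248, 247, 245, 246, 248, 249, 149, 67, 65, 147, 152]
40 [98, 75, 62, 109, 96, 84, 196, 185, 159, 160, 159, 160, 162, 162, 161, 163, 162, 163, 163, 164, 164, 165, 164, 165, 162, 246, 69, 73, 87, 82, 74, 227, 252, 252, 252, 252, 252, 252, 252, 252, 252, 252, 252, 252, 252, 252, 252, 252, 252, 253, 160, 66, 69, 151, 149]
row profiles along x at y=-37,14,36
-37 [53, 55, 160, 157, 160, 154, 181, 246, 249, 250, 247, 249, 248, 250, 249, 251, 249, 250, 246, 247, 226, 124, 137, 136, 132, 228, 247, 248, 218, 160, 160, 161, 160, 158, 160, 159, 159, 184, 250, 222, 151, 159, 152, 78, 52]
14 [53, 52, 162, 156, 151, 154, 228, 247, 249, 248, 247, 248, 248, 249, 249, 249, 248, 249, 248, 248, 241, 107, 110, 109, 121, 251, 249, 250, 252, 253, 252, 252, 252, 252, 252, 252, 252, 251, 252, 103, 166, 164, 150, 73, 51]
36 [53, 49, 155, 149, 153, 161, 231, 247, 246, 246, 246, 247, 248, 248, 248, 248, 248, 245, 248, 249, 225, 253, 252, 252, 244, 250, 250, 250, 252, 252, 252, 252, 252, 252, 252, 252, 252, 252, 252, 104, 157, 161, 157, 84, 51]
```

Request:
apply_moves:
  motion:
    - {"rot": [0, 0, 0.1427], "delta_pos": [0, 0, -3], "jaw": 6}
    - {"rot": [0, 0, 0.1427], "delta_pos": [0, 0, -3], "jaw": 6}
    - {"rot": [0, 0, 0.1427], "delta_pos": [0, 0, -2.6], "jaw": 6}
    - {"rot": [0, 0, 0.1427], "delta_pos": [0, 0, 0], "jaw": 6}
    - {"rot": [0, 0, 0.1427], "delta_pos": [0, 0, 0], "jaw": 6}
    - {"rot": [0, 0, 0.1427], "delta_pos": [0, 0, 0], "jaw": 6}
    - {"rot": [0, 0, 0.1427], "delta_pos": [0, 0, 0], "jaw": 6}
    - {"rot": [0, 0, 0.1427], "delta_pos": [0, 0, 0], "jaw": 6}
    - {"rot": [0, 0, 0.1427], "delta_pos": [0, 0, 0], "jaw": 6}
    - {"rot": [0, 0, 0.1427], "delta_pos": [0, 0, 0], "jaw": 6}
    - {"rot": [0, 0, 0.1427], "delta_pos": [0, 0, 0], "jaw": 6}
    - {"rot": [0, 0, 0], "delta_pos": [0, 0, 0], "jaw": 6}

```text
t: 34.55
tcp_pos: [0.5629, -0.1572, 0.3294]
eef_rot: [-0.001, 1.0, 0.017, -0.002]
wrist_force: [-1.0, -0.2, -0.2]
grip_width: 0.0598
grip_force: 0.0
```

```bash
python3 - <<'E'
from h import *
go(.707,-.0312,.33,CA)
# tab (black) check in scene camera: expected pixel vs darkest blob
im,K,W=cam('scene'); save('scene4',(im,K,W))
p=proj(K,W,(.707,-.0312,.232)); print('tab px',p)
u,v=p.astype(int); g=cv2.cvtColor(im,cv2.COLOR_BGR2GRAY)[v-20:v+21:2,u-24:u+25:2]; print(g)
# roller handle colour (brown) blob in scene
h=cv2.cvtColor(im,cv2.COLOR_BGR2HSV)
print('roller handle expected px',[proj(K,W,(.458,-.299,z)).round(0).tolist() for z in (.123,.06)])
E
```

```text
t 34.5 tcp [ 0.5629 -0.1572  0.3294] head 0.035 tilt 0.003 f [-1.  -0.2 -0.2] grip 0.0598 0 | rz 0.003 shift cm [ 14.8  -12.13  -0.06]
tab px [271.0718909  182.75192551]
[[149 106 101 135 151 151 154 152 150 152 153 154 153 156 153 150 144 121
   97  94  76  59  52  50  46]
 [177 183 114  99 133 151 151 151 148 150 151 152 150 150 131 110 101  96
   79  55  51  48  41  47  49]
 [207 211 175  90  90 143 151 148 152 155 149 145 127 110  98  83  69  58
   46  50  57  50  45  50  56]
 [189 177 149 110  83 135 155 151 151 143 123 106 101  86  66  48  49  46
   45  51  45  50  48  49  73]
 [140 121  96  83  80  92 134 132 118  96  79  79  64  50  50  46  50  48
   47  52  49  49  52  50  99]
 [ 90  84  81  85  83  84  95  95  71  48  40  40  20  29  48  49  47  47
   47  42  47  49  47  53 123]
 [ 81  84  87  93  94  98  89  66  40  31  50  37  28  36  49  50  47  52
   49  46  53  49  50  74 145]
 [ 88  93  99  98  78  64  52  32  14  16  42  53  33  42  47  48  47  49
   56  45  50  47  52 109 151]
 [100  92  81  61  40  24  13  12  28  10  21  39  50  36  49  43  47  52
   45  52  54  4
[... 634 characters left out ...]
3 149 156]
 [ 44  48  47  54  52  48  44  50  52  50  45  43  37  37  45  47  49  52
   50  48  86 148 155 150 151]
 [ 42  46  46  47  47  45  46  44  47  48  56  48  55  44  43  46  46  52
   43  56 112 153 150 152 152]
 [ 52  49  51  49  45  51  46  48  49  44  36  53  54  47  42  55  51  43
   55 112 153 150 152 152 151]
 [ 50  44  49  43  46  45  47  50  54  51  51  50  46  51  48  50  59  67
   84 142 150 154 153 154 153]
 [ 48  52  49  52  47  48  53  49  50  48  50  47  51  53  63  79  83  80
   87 147 153 155 150 153 151]
 [ 43  48  37  45  48  49  47  50  54  51  42  52  68  77  86  84  84  84
   93 144 154 150 151 151 153]]
roller handle expected px [[131.0, 193.0], [135.0, 210.0]]
```

Request:
apply_moves:
  motion:
    - {"rot": [0, 0, 0.003], "delta_pos": [3.7, -3.03, 0], "jaw": 6}
    - {"rot": [0, 0, 0], "delta_pos": [3.7, -3.03, 0], "jaw": 6}
    - {"rot": [0, 0, 0], "delta_pos": [3.7, -3.03, 0], "jaw": 6}
    - {"rot": [0, 0, 0], "delta_pos": [3.7, -3.03, 0], "jaw": 6}
    - {"rot": [0, 0, 0], "delta_pos": [0, 0, 0], "jaw": 6}
    - {"rot": [0, 0, 0], "delta_pos": [0, 0, 2.5], "jaw": 6}
    - {"rot": [0, 0, 0], "delta_pos": [0, 0, 2.5], "jaw": 6}
    - {"rot": [0, 0, 0], "delta_pos": [0, 0, 2.5], "jaw": 6}
    - {"rot": [0, 0, 0], "delta_pos": [0, 0, 1.4], "jaw": 6}
    - {"rot": [0, 0, 0], "delta_pos": [0, 0, 0], "jaw": 6}

```text
t: 35.6
tcp_pos: [0.7057, -0.033, 0.2389]
eef_rot: [-0.0, 1.0, 0.016, -0.003]
wrist_force: [0.5, 0.5, 0.6]
grip_width: 0.0597
grip_force: 0.0
```

Request:
apply_moves:
  motion:
    - {"rot": [0, 0, 0], "delta_pos": [0, 0, 0], "jaw": 3}
    - {"rot": [0, 0, 0], "delta_pos": [0, 0, 0], "jaw": 0.8}
    - {"rot": [0, 0, 0], "delta_pos": [0, 0, 0], "jaw": 0.8}
    - {"rot": [0, 0, 0], "delta_pos": [0, 0, 0], "jaw": 0.8}
    - {"rot": [0, 0, 0], "delta_pos": [0, 0, 0], "jaw": 0.8}
    - {"rot": [0, 0, 0], "delta_pos": [0, 0, 0], "jaw": 0.8}
  squeeze: 45

```text
t: 36.2
tcp_pos: [0.7086, -0.0307, 0.2441]
eef_rot: [-0.002, 1.0, 0.016, 0.002]
wrist_force: [-0.4, 7.2, 2.4]
grip_width: 0.0113
grip_force: 45.2
```

```bash
python3 - <<'E'
from h import *
go(.707,-.0312,.24,CA)
s=read_state(); hx,hz=.633,.082
g=s['tcp_pos']; dx,dz=g[0]-hx,g[2]-.006-hz; r=np.hypot(dx,dz)*100; a=np.arctan2(dz,-dx); print('r',r,'angle',a,'nominal 16.74, 2.029')
al=np.linspace(2.029,.229+.12,25); x=-16.74*np.cos(al); z=16.74*np.sin(al)
print([[float(round(p,2)),float(round(-q,2))] for p,q in zip(np.diff(x),np.diff(z))])
E
```

```text
t 36.2 tcp [ 0.7086 -0.0307  0.2441] head 0.031 tilt 0.005 f [-0.4  7.2  2.4] grip 0.0113 45 | rz -0.001 shift cm [-0.16  0.05  0.41]
r 17.34519487143828 angle 2.0216670164820156 nominal 16.74, 2.029
[[-1.07, -0.48], [-1.1, -0.41], [-1.12, -0.33], [-1.15, -0.25], [-1.16, -0.17], [-1.17, -0.09], [-1.17, -0.0], [-1.17, 0.08], [-1.16, 0.16], [-1.15, 0.24], [-1.13, 0.32], [-1.1, 0.4], [-1.07, 0.47], [-1.04, 0.55], [-0.99, 0.62], [-0.95, 0.69], [-0.9, 0.75], [-0.84, 0.81], [-0.78, 0.87], [-0.72, 0.92], [-0.66, 0.97], [-0.59, 1.01], [-0.51, 1.05], [-0.44, 1.09]]
```

Request:
apply_moves:
  motion:
    - {"rot": [0, 0, 0], "delta_pos": [-1.1, 0, -0.49], "jaw": 0.8}
    - {"rot": [0, 0, 0], "delta_pos": [-1.13, 0, -0.42], "jaw": 0.8}
    - {"rot": [0, 0, 0], "delta_pos": [-1.16, 0, -0.34], "jaw": 0.8}
    - {"rot": [0, 0, 0], "delta_pos": [-1.18, 0, -0.26], "jaw": 0.8}
    - {"rot": [0, 0, 0], "delta_pos": [-1.2, 0, -0.17], "jaw": 0.8}
    - {"rot": [0, 0, 0], "delta_pos": [-1.21, 0, -0.09], "jaw": 0.8}
    - {"rot": [0, 0, 0], "delta_pos": [-1.21, 0, 0], "jaw": 0.8}
    - {"rot": [0, 0, 0], "delta_pos": [-1.21, 0, 0.08], "jaw": 0.8}
    - {"rot": [0, 0, 0], "delta_pos": [-1.2, 0, 0.17], "jaw": 0.8}
    - {"rot": [0, 0, 0], "delta_pos": [-1.18, 0, 0.25], "jaw": 0.8}
    - {"rot": [0, 0, 0], "delta_pos": [-1.16, 0, 0.33], "jaw": 0.8}
    - {"rot": [0, 0, 0], "delta_pos": [-1.13, 0, 0.41], "jaw": 0.8}

```text
t: 37.4
tcp_pos: [0.5695, -0.0354, 0.2501]
eef_rot: [-0.002, 1.0, 0.016, 0.004]
wrist_force: [2.4, 6.5, 2.3]
grip_width: 0.0114
grip_force: 47.1
```

Request:
apply_moves:
  motion:
    - {"rot": [0, 0, 0], "delta_pos": [-1.1, 0, 0.49], "jaw": 0.8}
    - {"rot": [0, 0, 0], "delta_pos": [-1.07, 0, 0.57], "jaw": 0.8}
    - {"rot": [0, 0, 0], "delta_pos": [-1.02, 0, 0.64], "jaw": 0.8}
    - {"rot": [0, 0, 0], "delta_pos": [-0.98, 0, 0.71], "jaw": 0.8}
    - {"rot": [0, 0, 0], "delta_pos": [-0.93, 0, 0.77], "jaw": 0.8}
    - {"rot": [0, 0, 0], "delta_pos": [-0.87, 0, 0.84], "jaw": 0.8}
    - {"rot": [0, 0, 0], "delta_pos": [-0.8, 0, 0.9], "jaw": 0.8}
    - {"rot": [0, 0, 0], "delta_pos": [-0.74, 0, 0.95], "jaw": 0.8}
    - {"rot": [0, 0, 0], "delta_pos": [-0.68, 0, 1.0], "jaw": 0.8}
    - {"rot": [0, 0, 0], "delta_pos": [-0.61, 0, 1.04], "jaw": 0.8}
    - {"rot": [0, 0, 0], "delta_pos": [-0.53, 0, 1.08], "jaw": 0.8}
    - {"rot": [0, 0, 0], "delta_pos": [-0.45, 0, 1.12], "jaw": 0.8}

```text
t: 38.6
tcp_pos: [0.4693, -0.0389, 0.1474]
eef_rot: [-0.001, 1.0, 0.015, 0.001]
wrist_force: [-1.2, 7.1, 3.6]
grip_width: 0.0114
grip_force: 55.7
```

Request:
apply_moves:
  motion:
    - {"rot": [0, 0, 0], "delta_pos": [-0.2, 0, 0.8], "jaw": 0.8}
    - {"rot": [0, 0, 0], "delta_pos": [-0.1, 0, 0.6], "jaw": 0.8}
    - {"rot": [0, 0, 0], "delta_pos": [0, 0, 0], "jaw": 0.8}
    - {"rot": [0, 0, 0], "delta_pos": [0, 0, 0], "jaw": 3}
    - {"rot": [0, 0, 0], "delta_pos": [0, 0, 0], "jaw": 5}
    - {"rot": [0, 0, 0], "delta_pos": [0, 0, 0], "jaw": 6}
    - {"rot": [0, 0, 0], "delta_pos": [0, 0, 0], "jaw": 6}
    - {"rot": [0, 0, 0], "delta_pos": [0, 0, -3], "jaw": 6}
    - {"rot": [0, 0, 0], "delta_pos": [0, 0, -4], "jaw": 6}
    - {"rot": [0, 0, 0], "delta_pos": [0, 0, -4], "jaw": 6}
    - {"rot": [0, 0, 0], "delta_pos": [0, 0, -1], "jaw": 6}
    - {"rot": [0, 0, 0], "delta_pos": [0, 0, 0], "jaw": 6}

```text
t: 39.8
tcp_pos: [0.4679, -0.041, 0.2544]
eef_rot: [0.001, 1.0, 0.015, 0.003]
wrist_force: [0.5, 0.2, -0.1]
grip_width: 0.06
grip_force: 0.0
```

```bash
python3 - <<'E'
from h import *
go(.45,-.04,.25,CA)
w=cam('wrist'); save('w12',w); im,K,W=w
# lid closed? blue lid outline corners vs expectation
h=cv2.cvtColor(im,cv2.COLOR_BGR2HSV); b=((h[...,0]>100)&(h[...,0]<120)&(h[...,1]>120)&(h[...,2]>80)).astype(np.uint8)
n,l,st,ce=cv2.connectedComponentsWithStats(b); i=1+st[1:,4].argmax(); ys,xs=np.where(l==i); pts=np.stack([xs,ys],1).astype(np.int32)
print('lid quad',cv2.approxPolyDP(cv2.convexHull(pts),8,True)[:,0].tolist())
print('expected',[proj(K,W,(*case(x,y),.092)).round(0).tolist() for x,y in [(-.087,.107),(-.087,-.107),(.085,-.107),(.085,.107)]])
# roller plate/handle in scene & initial template compare of bystanders
im,K,W=cam('scene'); save('scene5',(im,K,W)); h=cv2.cvtColor(im,cv2.COLOR_BGR2HSV)
d=cv2.absdiff(im,load('scene0')[0]).max(2)>45
n,l,st,ce=cv2.connectedComponentsWithStats(cv2.morphologyEx(d.astype(np.uint8),cv2.MORPH_OPEN,np.ones((3,3))))
for k in range(1,n):
    if st[k,4]>30: print('diff',st[k].tolist())
print('roller expect px',[proj(K,W,(.458,-.299,z)).round().tolist() for z in (.123,.057,.003)])
u=131;print(im[185:232:3,127:137:4].tolist())
E
```

```text
t 39.8 tcp [ 0.4679 -0.041   0.2544] head 0.030 tilt 0.005 f [ 0.5  0.2 -0.1] grip 0.0600 0 | rz -0.002 shift cm [-1.78 -0.16  0.44]
lid quad [[369, 1], [350, 182], [155, 182], [134, 2]]
expected [[153.0, 184.0], [352.0, 184.0], [372.0, -2.0], [131.0, -1.0]]
diff [127, 0, 63, 45, 2060]
diff [182, 0, 60, 137, 3893]
diff [141, 58, 8, 7, 42]
diff [138, 74, 10, 14, 113]
diff [185, 79, 17, 23, 328]
diff [0, 85, 11, 38, 265]
diff [132, 115, 14, 15, 114]
diff [306, 123, 31, 26, 491]
diff [189, 128, 12, 11, 68]
diff [119, 131, 35, 20, 402]
diff [0, 142, 135, 71, 3203]
diff [139, 150, 75, 40, 1176]
diff [306, 163, 32, 29, 585]
diff [150, 188, 39, 36, 766]
diff [129, 195, 12, 10, 79]
diff [140, 200, 13, 16, 125]
diff [117, 211, 25, 14, 155]
diff [131, 216, 19, 19, 148]
roller expect px [[131.0, 193.0], [135.0, 211.0], [139.0, 224.0]]
[[[80, 127, 221], [80, 129, 222], [79, 125, 223]], [[79, 125, 220], [77, 123, 219], [81, 126, 223]], [[70, 119, 217], [79, 120, 200], [80, 125, 191]], [[81, 125, 190], [82, 125, 191], [82, 124, 190]], [[86, 131, 196], [76, 118, 176], [54, 86, 125]], [[61, 90, 135], [49, 75, 111], [46, 70, 108]], [[48, 70, 108], [45, 72, 106], [48, 73, 109]], [[47, 72, 112], [44, 66, 104], [41, 66, 101]], [[51, 76, 114], [46, 70, 109], [43, 65, 99]], [[49, 78, 116], [48, 77, 110], [59, 106, 142]], [[68, 114, 147], [63, 112, 141], [121, 139, 157]], [[153, 164, 175], [176, 186, 201], [169, 178, 187]], [[179, 186, 199], [132, 138, 147], [99, 107, 113]], [[98, 101, 110], [104, 105, 113], [103, 106, 116]], [[78, 81, 86], [104, 107, 116], [102, 105, 113]], [[50, 53, 56], [92, 95, 101], [28, 29, 32]]]
```

```bash
python3 -c "
from workcell import *
print(job_done())"
```

```text
the job is handed in; nothing more can be done
None
```

The job is handed in at about 40 s of the 210 s allowed, with no verdict returned: the strip was rolled end to end at about 25–40 N, the green and white modules (the only two present) lie flat in the two middle bays, the roller stands on its mat, and the lid is closed, with strip depth judged from the roller's height and pictures, not measured directly.

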